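# Fetch the heat sink from behind the tall parts

### The arm

A 6-joint arm with a two-finger parallel gripper is mounted at the origin on the work surface. World frame = base frame: x ahead of the robot, y to its left, z up, the work surface at z = 0. Lengths are in m, angles in rad, forces in N, time in s.
With the tool pointing down it reaches from about 0.35 to 1 m from the base axis. Payload 7.1 kg.
Tool frame: the origin (TCP) lies between the finger pads; the fingertips stand 11 mm ahead of it and the grasp point (between the pads) lies 8 mm behind it; y points along the fingers, x is the direction in which the jaws open and shut, and the axes are right-handed (so a half turn about y gives the same grasp; the last joint's range is limited). The gripper opens to 85 mm and grips with 20 to 120 N. Pads are 22 mm wide; open, the fingers measure 114 mm over their backs; the gripper's body (76 mm by 85 mm) begins 54 mm behind the grasp point. The pads swing forward as they close: fully open they stand 13 mm farther back than shut.
Start: joints at [1.089, 0.423, 1.63, -0, 1.089, -0.019], TCP at [0.279, 0.559, 0.242] pointing down, gripper open.
Joint ranges: [-3, 3], [-0.9, 2.11], [0.09, 2.58], [-1.31, 4.45], [0.11, 2.69], [-2.54, 2.54]. Speed limits (rad/s): [2.39, 2.39, 3.01, 3.14, 3.14, 3.14].

### API

Orientations are given as a rotation vector (axis times angle).
In Python, from bench import get_obs, read_camera, manip gives the robot as it stands. The module is installed in compiled form; this text tells all that it offers.
- The arm moves only by the tool drive_tool, never from a script. Its argument "motion" is one flat list of numbers, 7 for each row, row after row: the opening, from -1 (shut) to 1 (fully open), so that 0 is half open, then the shift along the world's x, y, z in cm, then the turn, a rotation vector about the world's x, y, z in units of 5 degrees (1.0 is 5 degrees). A call has 1 to 5 rows; each row is the pose to reach, as a shift and turn from the pose commanded when the call began; what a row does not reach only later rows make up. A row lasts 1/12 s, in which the tool goes at most 41.7 mm and 7.16 degrees, less where a joint would pass 70% of its speed; a pose out of reach is approached as far as the arm can. A call with a gripper value outside its range is refused whole. The fingers move at their own pace and stop on an object; "force" is the grip in N (left out, the last holds). Time passes only in rows, so rows that repeat a pose let the fingers close. It gives the time, the measured TCP pose, the force and the opening at its end, in the units of the state.
- get_obs(): the state, without advancing time (a new reading comes with each control period).
- read_camera(name): name is "scene" or "top" or "wrist"; returns a dict with "img" (480x640x3 uint8, red, green, blue), "vfov" (degrees; the focal length in pixels is half the picture's height over the tangent of half this angle, whatever the lens; pixels are square), "cx", "cy" (the principal point, pixels), "rvec" (rotation vector, rad) and "tvec" (3), from world to camera coordinates, as OpenCV has them; the wrist camera has in their place "tool_from_camera" (4x4, takes a point from camera to tool coordinates, whose origin is the TCP and whose axes are the tool frame's). Camera axes: x right, y down, z forward; pixel columns grow to the right and rows downward; lengths in m; the calibration is good to about 2 mm. The wrist camera is an equidistant fisheye: a pixel r from the principal point sees the ray r / f radians off the axis. A picture is of the moment at which its call begins: read the wrist's pose just before it. There is no depth.
- manip.finish_job(): hands the job in, once; it reports no verdict.
The state is a dict: "time": time; "qpos": joint angles; "qvel": joint speeds; "effort": joint torques, N m; "tool_pos": TCP position; "tcp_rot": TCP orientation; "contact_force": force on the tool from outside, world axes, zero at the start; "ft_torque": the same for the moment, N m; "grip_width": opening from 0.0 (shut) to 1.0 (fully open).
Only numpy, scipy, OpenCV 4.12 (cv2) and the standard library are available. Lean on these libraries where they do the work, as an engineer would, in place of code of your own. Each camera call takes 0.05 s, during which the arm holds its last target.

### The job

The finned heat sink in the wooden tray is hemmed in by a spray can, a square bottle and a big capacitor. First stand all three upright on the cork side mat, leaving the heat sink where it lies; then set the heat sink flat and squarely on the bare metal pad in the middle of the green circuit board; then put the three tall things back upright, each in the same spot of the tray where it stood at the start. Leave the multimeter and the screwdriver alone, and topple nothing.

Things in the scene. Friction and masses are not known exactly. Their poses are not given: they have to be found in the camera images.
- spray_can: Slender round white can, diameter 44 mm, straight sides up to 90 mm, then a sloping shoulder (to 100 mm) and a small white nozzle 16 mm wide up to 112 mm; 0.18 to 0.35 kg. Origin: centre of its underside, z up along its axis. Stands in the tray, to go to the side mat and later back to its own starting spot.
- capacitor: Thick round grey capacitor, diameter 60 mm, straight sides up to 93 mm, two brass screw terminals (12 mm wide) on its black top up to 100 mm; 0.2 to 0.42 kg. Origin: centre of its underside, z up along its axis. Stands in the tray, to go to the side mat and later back to its own starting spot.
- bottle: Square white plastic bottle with a paper label, 50 mm by 50 mm, straight sides up to 90 mm, round cap 28 mm wide up to 104 mm; 0.15 to 0.31 kg. Origin: centre of its underside, z up, x and y normal to its flat sides. Stands in the tray, to go to the side mat and later back to its own starting spot (which way it is turned there does not matter).
- heatsink: Bare aluminium heat sink with upright fins, 42 mm (x) by 60 mm (y, the way the fins run), 34 mm high; about 0.16 kg; may be gripped over its outer fins (42 mm, along x). Origin: centre of its underside, z up. Lies on the tray's floor; the tall things stand 5 to 20 mm from it, on the robot side and at both ends.
- tray: Fixed light wooden tray, 190 mm (x) by 250 mm (y), floor 5 mm thick, rim 5 mm thick and 17 mm high. Origin: centre of its underside on the bench, z up; its -x side faces the robot. The tall things stand near (x, y) = (-45, 0), (15, 70) and (15, -70) mm in its frame, any one in any of these; the heat sink lies near (15, 0) mm.
- side_mat: Fixed cork mat, the side area, 240 mm along its x, 130 mm along its y, 4 mm thick. Origin: centre of its underside on the bench, z up. Empty at the start; lies left or right of the tray.
- board: Fixed green circuit board on feet, 170 mm (x) by 120 mm (y); in its middle a bare aluminium pad, 62 mm (x) by 44 mm (y), top 14 mm above the bench, on which the heat sink goes with its 60 mm side along the board's x (either way round). Components up to 23 mm above the bench only beyond 55 mm from the centre along x. Origin: on the bench under the pad's centre, z up. On the other side of the tray from the mat.
- multimeter: Bystander: orange multimeter lying face up between robot and tray, 80 mm by 165 mm (along its y), 34 mm high. Origin: centre of its underside. Not to be disturbed.
- screwdriver: Bystander: screwdriver lying beyond the tray, about 200 mm long along its x, handle 26 mm thick. Origin: under its middle. Not to be disturbed.
Mind the look-alikes: they are no part of the job. What is meant by the heatsink is not purple, and is the larger of those in its own colour. Of the things shaped like the capacitor, the grey one is meant.

How it is judged:
By the outcome, as a careful person would: the job done as asked, in the order asked, and still so for the second after the job is handed in, with the robot touching nothing.
It also fails if it takes over 131 s, if anything falls off the work surface, if the arm or the gripper's body presses on something with over 40 N, if the wrist force passes 120 N, or if a joint passes its speed limit or range.

## Working session

There is one attempt and no reset: what is moved stays moved. The work goes in short steps, Python scripts to look and compute and a tool call to move; the robot and the scene stay as the last step left them, time stands still between calls to the robot, and variables do not carry over. Pictures are saved under pics/ and viewed, and the job is handed in when it is done.

Besides the shell and the picture viewer there is one more tool, called after "Request:" as name(argument=value, ...) on one line, values as JSON. drive_tool: Moves the arm, as the interface text tells. Its arguments: {"type":"object","properties":{"motion":{"type":"array"},"force":{"type":"number"}},"required":["motion"]}

```bash
mkdir -p pics; ls
python3 - <<'E'
from bench import get_obs, read_camera
import cv2
o=get_obs(); print({k:o[k] for k in ('time','tool_pos','tcp_rot','contact_force','grip_width')})
for n in('scene','top','wrist'):
    c=read_camera(n); cv2.imwrite(f'pics/{n}0.png',c['img'][:,:,::-1]); print(n,{k:v for k,v in c.items() if k!='img'})
E
```

```text
pics
{'time': 0.0, 'tool_pos': array([0.27876938, 0.55880563, 0.24153906]), 'tcp_rot': array([-1.39408243, -0.86091802,  0.86309404]), 'contact_force': array([ 0.30990351,  0.23690901, -0.23173897]), 'grip_width': 1.0020167679381713}
scene {'vfov': 43.077694345174706, 'cx': 321.8931627065109, 'cy': 230.33248135939132, 'rvec': array([ 0.82283207,  2.58274299, -1.09250617]), 'tvec': array([ 0.46475719, -0.21433376,  1.40631012])}
top {'vfov': 42.68097686084102, 'cx': 322.9970324220436, 'cy': 236.4208241908229, 'rvec': array([ 2.14038788, -2.11578527,  0.19017791]), 'tvec': array([-0.00191202,  0.59168812,  1.02198346])}
wrist {'vfov': 65.70646984690485, 'cx': 316.7819372167457, 'cy': 238.13905214947644, 'tool_from_camera': array([[ 9.99999526e-01,  3.75873505e-04, -8.98446836e-04,
         7.27255293e-05],
       [ 9.65944680e-04, -2.65094978e-01,  9.64221821e-01,
        -1.31390730e-01],
       [ 1.24251691e-04, -9.64222231e-01, -2.65095216e-01,
         6.66783689e-02],
       [ 0.00000000e+00,  0.00000000e+00,  0.00000000e+00,
         1.00000000e+00]])}
```

View pics/scene0.png

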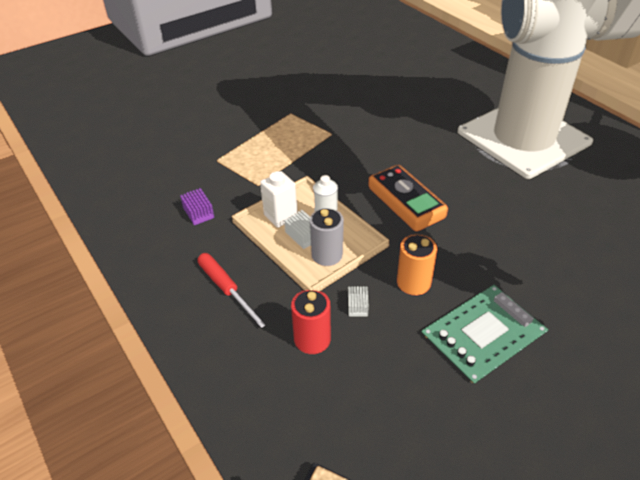

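View pics/top0.png

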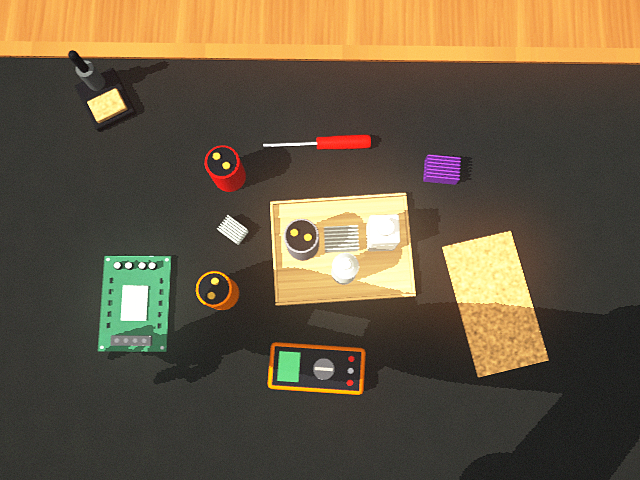

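View pics/wrist0.png

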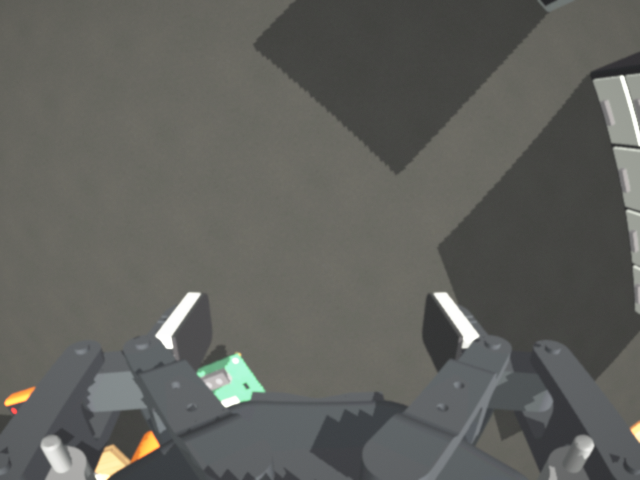

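The top view shows the tray at about (343,248), with the grey capacitor at (302,238), the heat sink at (341,238), the bottle at (383,231) and the spray can at (345,267). The mat is at (495,303), the board pad at (134,303), the multimeter at (317,369) and the screwdriver at (317,143). 

- **Heat-sink candidates:** in the tray at (341,238), a small silver one at (232,230) and a purple one at (442,169). The tray one is meant: it's silver and the larger of the two silver ones.
- **Capacitor candidates:** grey at (302,238), red at (225,168) and orange at (217,290). Grey is meant.

I'll confirm with an enlarged crop.

```bash
cat > h.py <<'E'
import numpy as np, cv2
from scipy.spatial.transform import Rotation as R
from bench import get_obs, read_camera
def K(c):
    f=240/np.tan(np.radians(c['vfov'])/2); return f
def world_ray(c,uv):
    f=K(c); M=R.from_rotvec(c['rvec']).as_matrix(); t=np.array(c['tvec'])
    d=np.array([(uv[0]-c['cx'])/f,(uv[1]-c['cy'])/f,1.]); return -M.T@t, M.T@d
def onplane(c,uv,z):
    o,d=world_ray(c,uv); return o+d*(z-o[2])/d[2]
def proj(c,p):
    M=R.from_rotvec(c['rvec']).as_matrix(); q=M@np.array(p)+c['tvec']; f=K(c); return np.array([c['cx']+f*q[0]/q[2],c['cy']+f*q[1]/q[2]])
def hsv(c): return cv2.cvtColor(c['img'],cv2.COLOR_RGB2HSV)
E
python3 - <<'E'
from h import *
c=read_camera('top'); s=read_camera('scene')
a=c['img'][185:310,180:430]; b=s['img'][160:310,220:400]
cv2.imwrite('pics/crop_t.png',cv2.resize(a[:,:,::-1],(800,400),interpolation=cv2.INTER_CUBIC))
cv2.imwrite('pics/crop_s.png',cv2.resize(b[:,:,::-1],(720,600),interpolation=cv2.INTER_CUBIC))
o=get_obs(); print(R.from_rotvec(o['tcp_rot']).as_matrix().round(3))
print(world_ray(c,(320,240))[0], world_ray(s,(320,240))[0], K(c),K(s))
H=hsv(c)
def big(m):
    k,_=cv2.findContours(m.astype(np.uint8),cv2.RETR_EXTERNAL,cv2.CHAIN_APPROX_NONE); return max(k,key=cv2.contourArea)
h,sa,v=[H[:,:,i].astype(int) for i in range(3)]
yy,xx=np.mgrid[:480,:640]
m=(sa>60)&(v>60)&(h>5)&(h<30)&(xx>425)&(yy>200)
m=cv2.morphologyEx(m.astype(np.uint8),cv2.MORPH_CLOSE,np.ones((5,5)))
def rep(n,k,z):
    r=cv2.minAreaRect(k); P=[onplane(c,p,z)[:2] for p in cv2.boxPoints(r)]; P=np.array(P); e=np.diff(np.vstack([P,P[:1]]),axis=0)
    print(n,'px',np.round(r[0]),'ctr',P.mean(0).round(4),'sides',np.linalg.norm(e,axis=1).round(4),'ang',np.degrees(np.arctan2(e[:,1],e[:,0])).round(1))
rep('mat',big(m),.004)
m=(v>190)&(sa<60)&(xx>110)&(xx<160)&(yy>275)&(yy<330); rep('pad',big(m),.014)
m=(h>60)&(h<95)&(sa>60)&(v>40)&(xx<180)&(yy>240); rep('board',big(cv2.morphologyEx(m.astype(np.uint8),cv2.MORPH_CLOSE,np.ones((9,9)))),.012)
m=(v>100)&(h<35)&(sa>25)&(xx>262)&(xx<420)&(yy>185)&(yy<312); rep('tray',big(cv2.morphologyEx(m.astype(np.uint8),cv2.MORPH_CLOSE,np.ones((15,15)))),.017)
E
```

```text
[[ 0.446 -0.    -0.895]
 [ 0.895 -0.001  0.446]
 [-0.001 -1.     0.   ]]
[0.40108092 0.00381972 1.11070617] [1.03138813 0.68733356 0.8387237 ] 614.2851910530379 608.0661495877271
mat px [500. 289.] ctr [ 0.5119 -0.3164] sides [0.2758 0.3187 0.2621 0.3179] ang [-89.3 176.5  90.7  -1. ]
pad px [134. 303.] ctr [0.4754 0.34  ] sides [0.0645 0.0466 0.0644 0.0461] ang [   0.6  -92.7 -179.8   87.3]
board px [134. 304.] ctr [0.4749 0.3401] sides [0.1755 0.1252 0.1751 0.1216] ang [   1.2  -92.5 -180.    87.5]
tray px [345. 244.] ctr [ 0.5865 -0.0352] sides [0.2717 0.2133 0.2626 0.2127] ang [ -86.6 -178.3   93.3    4.1]
```

View pics/crop_t.png

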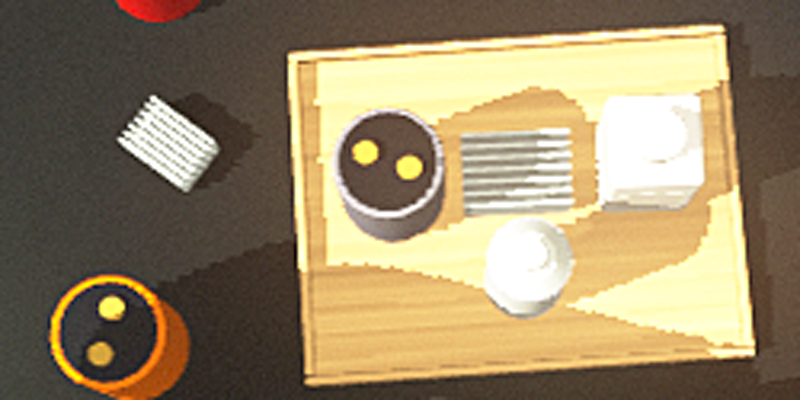

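View pics/crop_s.png

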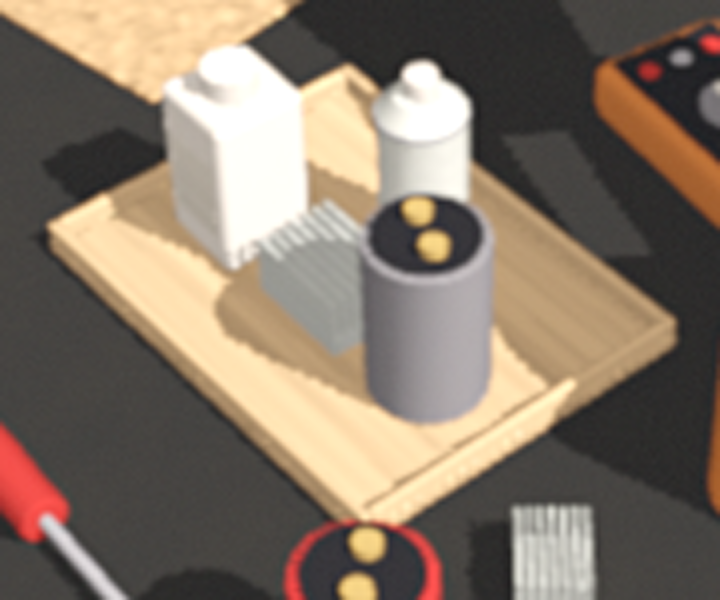

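The crops confirm it. The tray's silver heat sink is at about (341,238) with the grey capacitor, bottle and can around it. The silver look-alike at (232,230) is smaller. Next come precise measurements.

```bash
cat > m.py <<'E'
from h import *
c=read_camera('top'); s=read_camera('scene')
def quad(k):
    k=cv2.convexHull(k)
    for e in np.linspace(.01,.12,40):
        p=cv2.approxPolyDP(k,e*cv2.arcLength(k,True),True)
        if len(p)<=4: break
    p=p[:,0].astype(float); n=len(p)
    # refine sides by line fits on hull-dense contour
    return p
def refine(k,p):
    pts=k[:,0].astype(float); L=[]
    for i in range(4):
        a,b=p[i],p[(i+1)%4]; d=b-a; l=np.linalg.norm(d); d/=l
        t=(pts-a)@d; n=abs((pts-a)@np.array([-d[1],d[0]]))
        q=pts[(t>.1*l)&(t<.9*l)&(n<2.5)]
        vx,vy,x,y=cv2.fitLine(q.astype(np.float32),cv2.DIST_HUBER,0,.01,.01).ravel(); L.append((np.array([x,y]),np.array([vx,vy])))
    out=[]
    for i in range(4):
        (a,d),(b,e)=L[i-1],L[i]; t=np.linalg.solve(np.array([d,-e]).T,b-a); out.append(a+t[0]*d)
    return np.array(out)
def rep(n,cam,m,z,cl=5):
    m=cv2.morphologyEx(m.astype(np.uint8),cv2.MORPH_CLOSE,np.ones((cl,cl)))
    k,_=cv2.findContours(m,cv2.RETR_EXTERNAL,cv2.CHAIN_APPROX_NONE); k=max(k,key=cv2.contourArea)
    p=quad(k)
    if len(p)!=4: print(n,'bad',p); return
    p=refine(k,p); P=np.array([onplane(cam,q,z)[:2] for q in p]); e=np.roll(P,-1,0)-P
    print(n,'px',p.round(1).tolist(),'ctr',P.mean(0).round(4),'sides',(1e3*np.linalg.norm(e,axis=1)).round(1),'ang',np.degrees(np.arctan2(e[:,1],e[:,0])).round(1))
for nm,cam in (('top',c),('scene',s)):
    H=hsv(cam); h,sa,v=[H[:,:,i].astype(int) for i in range(3)]; yy,xx=np.mgrid[:480,:640]
    if nm=='top':
        B={'mat':(435,560,225,385),'pad':(110,160,275,330),'board':(85,182,245,362),'tray':(262,422,185,312)}
    else: B={'mat':(215,335,110,190),'pad':(455,515,308,352),'board':(415,555,283,385),'tray':(225,395,170,295)}
    def box(n): a=B[n]; return (xx>a[0])&(xx<a[1])&(yy>a[2])&(yy<a[3])
    rep(nm+' mat',cam,(sa>50)&(v>70)&(h<30)&box('mat'),.004)
    rep(nm+' pad',cam,(v>175)&(sa<70)&box('pad'),.014,3)
    rep(nm+' board',cam,(h>55)&(h<100)&(sa>60)&(v>40)&box('board'),.012,9)
    if nm=='top': rep(nm+' tray',cam,(v>90)&(h<35)&(sa>25)&box('tray'),.017,15)
E
python3 m.py
python3 - <<'E'
from h import *
c=read_camera('top')
H=hsv(c); h,sa,v=[H[:,:,i].astype(int) for i in range(3)]
# black tops
for nm,b in (('cap',(280,325,212,262)),):
    x0,x1,y0,y1=b; m=((v<75))[y0:y1,x0:x1].astype(np.uint8)
    m=cv2.morphologyEx(m,cv2.MORPH_CLOSE,np.ones((9,9)))
    k=max(cv2.findContours(m,0,1)[0],key=cv2.contourArea); e=cv2.fitEllipse(k); print(nm,e[0][0]+x0,e[0][1]+y0,e[1], onplane(c,(e[0][0]+x0,e[0][1]+y0),.098))
a=c['img'][205:285,325:410]
cv2.imwrite('pics/crop_t2.png',cv2.resize(a[:,:,::-1],(595,560),interpolation=cv2.INTER_CUBIC))
g=cv2.cvtColor(a,cv2.COLOR_RGB2GRAY).astype(float); g=np.clip((g-120)/135,0,1)**2.5*255
cv2.imwrite('pics/crop_t3.png',cv2.resize(g.astype(np.uint8),(595,560),interpolation=cv2.INTER_CUBIC))
E
```

```text
cap 297.0 232.0 (4.920419216156006, 12.5048828125) [0.59056654 0.04856776 0.098     ]Traceback (most recent call last):
  File "m.py", line 35, in <module>
    rep(nm+' mat',cam,(sa>50)&(v>70)&(h<30)&box('mat'),.004)
    ~~~^^^^^^^^^^^^^^^^^^^^^^^^^^^^^^^^^^^^^^^^^^^^^^^^^^^^^
  File "m.py", line 27, in rep
    p=refine(k,p); P=np.array([onplane(cam,q,z)[:2] for q in p]); e=np.roll(P,-1,0)-P
  File "m.py", line 20, in refine
    (a,d),(b,e)=L[i-1],L[i]; t=np.linalg.solve(np.array([d,-e]).T,b-a); out.append(a+t[0]*d)
                               ~~~~~~~~~~~~~~~^^^^^^^^^^^^^^^^^^^^^^^^
    r = gufunc(a, b, signature=signature)
    raise LinAlgError("Singular matrix")
numpy.linalg.LinAlgError: Singular matrix
```

View pics/crop_t3.png

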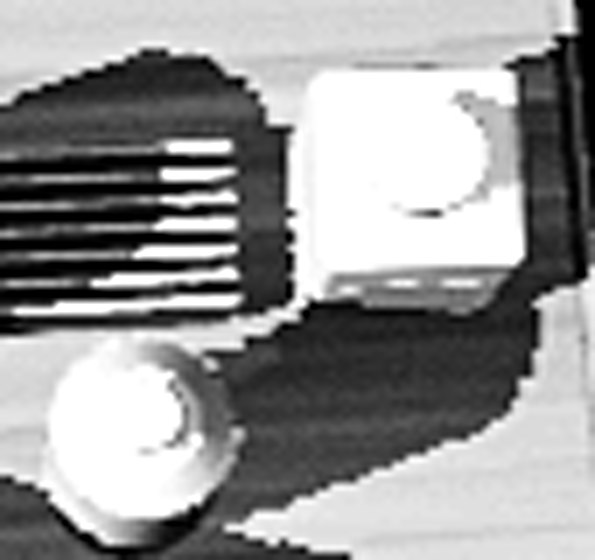

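The contrast crop shows the bottle's top face centred at about (384.9,229.1), and the can's nozzle at (346.6,264.1) with its shoulder circle at (345,266.9).

```bash
sed -i 's/(n<2.5)/(n<4)/; s/    p=refine(k,p); P=/    \n    try: p=refine(k,p)\n    except Exception as ex: print(n,"norefine")\n    P=/; s/(sa>50)&(v>70)&(h<30)&box/(sa>70)\&(v>45)\&(h<30)\&box/' m.py
python3 m.py
python3 - <<'E'
from h import *
c=read_camera('top'); s=read_camera('scene')
print('bottle',onplane(c,(384.9,229.1),.095).round(4),'can',onplane(c,(346.6,264.1),.117).round(4),onplane(c,(345,266.9),.095).round(4))
print('cap',onplane(c,(301.6,235.3),.098).round(4), 'scene cap',onplane(s,(327,219.5),.098).round(4),'can',onplane(s,(325.2,177),.117).round(4))
z=.039; P=[onplane(c,(180+a/3.2,185+b/3.2),z) for a,b in((462,130),(570,127),(573,210),(465,215))]; P=np.array(P); print('hs',P.mean(0).round(4),P.round(4).tolist())
z=.017; P=[onplane(c,(180+a/3.2,185+b/3.2),z) for a,b in((289,52),(724,26),(755,354),(307,383))]; P=np.array(P); print('tray',P.mean(0).round(4),P.round(4).tolist())
z=.004; P=[onplane(c,p,z) for p in((442,247),(512,231),(549,360),(478,377))]; P=np.array(P); print('mat',P.mean(0).round(4),P.round(4).tolist())
E
```

```text
top mat px [[563.0999755859375, 226.0], [543.2999877929688, 363.5], [436.0, 359.0], [436.0, 226.0]] ctr [ 0.5018 -0.3055] sides [252.8 189.3 239.8 233.5] ang [168.8  88.3  -1.2 -89.3]
top pad px [[147.3000030517578, 285.0], [145.60000610351562, 320.0], [120.5999984741211, 320.0], [122.4000015258789, 285.0]] ctr [0.4755 0.3399] sides [62.1 44.4 62.1 44.6] ang [-179.2   90.7    1.   -89.3]
top board px [[170.6999969482422, 255.0], [165.60000610351562, 351.0], [97.30000305175781, 351.0], [104.0, 255.0]] ctr [0.4757 0.3396] sides [170.5 120.1 170.5 120.4] ang [-179.8   90.7    0.3  -89.3]
top tray norefine
top tray px [[418.0, 190.0], [420.0, 303.0], [275.0, 304.0], [272.0, 191.0]] ctr [ 0.5809 -0.0372] sides [206.6 257.3 206.6 267.8] ang [-179.9   91.1    3.   -88.9]
scene mat px [[334.0, 134.10000610351562], [255.8000030517578, 184.8000030517578], [214.6999969482422, 160.3000030517578], [290.1000061035156, 112.80000305175781]] ctr [ 0.4846 -0.3053] sides [246.9 131.4 245.5 140.1] ang [  11.9  -76.2 -166.1  104.3]
scene pad px [[488.6000061035156, 310.6000061035156], [509.3999938964844,
[... 326 characters left out ...]
0.29998779296875, 330.29998779296875]] ctr [0.4774 0.3391] sides [121.7 172.1 122.1 168.8] ang [  91.4    0.3  -90.2 -179.9]
bottle [ 0.5978 -0.0992  0.095 ] can [ 0.5347 -0.0341  0.117 ] [ 0.5329 -0.0323  0.095 ]
cap [0.585  0.0408 0.098 ] scene cap [0.585  0.0441 0.098 ] can [ 0.5326 -0.0354  0.117 ]
hs [ 0.5913 -0.0283  0.039 ] [[0.6137, 0.0027, 0.039], [0.6161, -0.0573, 0.039], [0.5694, -0.059, 0.039], [0.566, 0.0005, 0.039]]
tray [ 0.5775 -0.0298  0.017 ] [[0.6623, 0.102, 0.017], [0.6805, -0.1467, 0.017], [0.4931, -0.1615, 0.017], [0.4742, 0.087, 0.017]]
mat [ 0.4834 -0.3053  0.004 ] [[0.5834, -0.2125, 0.004], [0.6146, -0.3415, 0.004], [0.3832, -0.3969, 0.004], [0.3525, -0.2705, 0.004]]
```

Positions, all within a few mm in both views (m):

| Thing | Position | Angle |
|---|---|---|
| Can | (.533, -.0335) | – |
| Capacitor | (.585, .0425) | – |
| Bottle | (.598, -.099) | – |
| Heat sink | (.591, -.028) | – |
| Mat | (.4835, -.305) | long axis at 14° |
| Pad | (.475, .3395) | about 0.5° |

I'll go to the can first, with the jaws turned to a yaw of about -76°.

Request:
drive_tool(motion=[0.5,1.3,-3,0,0,0,-1.4,0.5,2.6,-6,0,0,0,-2.8,0.5,3.8,-8.9,0,0,0,-4.2,0.5,5.1,-11.9,0,0,0,-5.6,0.5,6.4,-14.8,0,0,0,-7], force=50)

```text
time: 1.02
tool_pos: [0.3432, 0.4099, 0.2424]
tcp_rot: [-1.536, -0.385, 0.385]
contact_force: [0.3, -0.5, 0.3]
grip_width: 0.748
```

Request:
drive_tool(motion=[0.5,1.3,-3,0,0,0,-1.4,0.5,2.6,-6,0,0,0,-2.8,0.5,3.8,-8.9,0,0,0,-4.2,0.5,5.1,-11.9,0,0,0,-5.6,0.5,6.4,-14.8,0,0,0,-7])

```text
time: 1.43
tool_pos: [0.4074, 0.2618, 0.2426]
tcp_rot: [-1.569, 0.094, -0.094]
contact_force: [0.8, 0.5, 0.3]
grip_width: 0.748
```

Request:
drive_tool(motion=[0.5,1.3,-3,0,0,0,-1.4,0.5,2.6,-6,0,0,0,-2.8,0.5,3.8,-8.9,0,0,0,-4.2,0.5,5.1,-11.9,0,0,0,-5.6,0.5,6.4,-14.8,0,0,0,-7])

```text
time: 1.85
tool_pos: [0.4714, 0.1137, 0.2426]
tcp_rot: [-1.494, 0.571, -0.572]
contact_force: [0.5, 0.4, 0.2]
grip_width: 0.75
```

Request:
drive_tool(motion=[0.5,1.3,-3,0,0,0,-1.4,0.5,2.6,-6,0,0,0,-2.8,0.5,3.8,-8.9,0,0,0,-4.2,0.5,5.1,-11.9,0,0,0,-5.6,0.5,6.4,-14.8,0,0,0,-7])

```text
time: 2.27
tool_pos: [0.5354, -0.0345, 0.2425]
tcp_rot: [-1.309, 1.038, -1.039]
contact_force: [0.4, 0.8, 0.7]
grip_width: 0.749
```

```bash
cat > st.py <<'E'
from h import *
def st():
    o=get_obs(); M=R.from_rotvec(o['tcp_rot']).as_matrix(); x=M[:,0]
    print('t',round(o['time'],2),'pos',o['tool_pos'].round(4),'yaw',np.degrees(np.arctan2(x[1],x[0])).round(2),'ydown',M[:,1].round(3),'q',o['qpos'].round(2),'F',o['contact_force'].round(1),'w',round(o['grip_width'],3))
    return o,M
def wrist_pt(c,o,uv,z):
    """cast wrist fisheye pixel onto plane z"""
    f=K(c); d=np.array([uv[0]-c['cx'],uv[1]-c['cy']]); r=np.hypot(*d); th=r/f
    ray=np.array([*(np.sin(th)*d/max(r,1e-9)),np.cos(th)]); T=c['tool_from_camera']; M=R.from_rotvec(o['tcp_rot']).as_matrix()
    O=M@T[:3,3]+o['tool_pos']; D=M@T[:3,:3]@ray
    return O+D*(z-O[2])/D[2]
def wrist_px(c,o,P):
    M=R.from_rotvec(o['tcp_rot']).as_matrix(); T=np.array(c['tool_from_camera']); q=M.T@(np.array(P)-o['tool_pos']); q=T[:3,:3].T@(q-T[:3,3])
    th=np.arctan2(np.hypot(q[0],q[1]),q[2]); r=K(c)*th; n=np.hypot(q[0],q[1]); return np.array([c['cx']+r*q[0]/n,c['cy']+r*q[1]/n])
if __name__=='__main__':
    st()
E
python3 - <<'E'
from st import *
o,M=st(); c=read_camera('wrist')
im=c['img'].copy()
for P in ((.533,-.0335,.117),(.598,-.099,.109),(.585,.0425,.098),(.591,-.028,.039)):
    p=wrist_px(c,o,P); print(p); cv2.drawMarker(im,tuple(int(a) for a in p),(255,0,255),0,12,1)
cv2.imwrite('pics/w1.png',im[:,:,::-1])
E
```

```text
t 2.27 pos [ 0.5354 -0.0345  0.2425] yaw -76.87 ydown [ 0. -0. -1.] q [-0.09  0.29  1.83 -0.    1.02  1.26] F [0.4 0.8 0.7] w 0.749
[314.14503882 236.51669173]
[421.73410151 169.70014049]
[230.95673588 142.19677712]
[323.33023921 151.42981374]
```

View pics/w1.png

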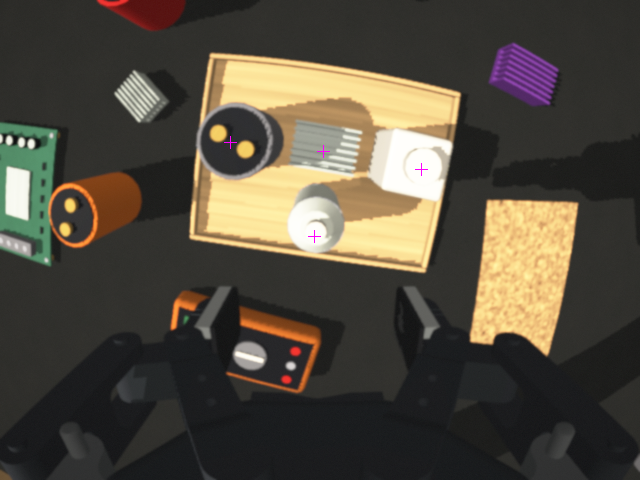

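The wrist view puts the nozzle at about (316,231), the capacitor's top at (237,140) and the bottle's cap at (424,166). All lie near my markers.

Run:
```python
from st import *
o,M=st(); c=read_camera('wrist')
for n,uv,z in (('can',(316,230.5),.117),('cap',(237,140),.098),('bot',(424,165.5),.109),('bot edge',(424,165.5),.104)): print(n,wrist_pt(c,o,uv,z).round(4))
for n,uv in (('hs',(295,120)),('hs',(363,128)),('hs',(355,174)),('hs',(289,164))): print(n,wrist_pt(c,o,uv,.039).round(4))
```

```text
t 2.32 pos [ 0.5381 -0.0385  0.2429] yaw -77.39 ydown [ 0.003 -0.002 -1.   ] q [-0.09  0.3   1.82 -0.    1.02  1.26] F [ 2.7 -3.9  1.1] w 0.749
can [ 0.5406 -0.0381  0.117 ]
cap [0.5912 0.0335 0.098 ]
bot [ 0.6039 -0.105   0.109 ]
bot edge [ 0.6039 -0.1065  0.104 ]
hs [ 0.6166 -0.0022  0.039 ]
hs [ 0.6232 -0.0629  0.039 ]
hs [ 0.5808 -0.0655  0.039 ]
hs [ 0.5766 -0.0054  0.039 ]
```

The arm was still settling during that picture, so I'll remeasure at rest.

Request:
drive_tool(motion=[0.5,0,0,0,0,0,0,0.5,0,0,0,0,0,0,0.5,0,0,0,0,0,0])

```text
time: 2.62
tool_pos: [0.5344, -0.0319, 0.2422]
tcp_rot: [-1.312, 1.033, -1.032]
contact_force: [1.0, 0.6, 0.4]
grip_width: 0.752
```

Run:
```python
from st import *
o,M=st(); c=read_camera('wrist')
cv2.imwrite('pics/w2.png',cv2.resize(c['img'][40:280,180:480,::-1],(750,600),interpolation=cv2.INTER_CUBIC))
```

```text
t 2.62 pos [ 0.5344 -0.0319  0.2422] yaw -76.41 ydown [-0.001  0.    -1.   ] q [-0.08  0.29  1.83  0.    1.02  1.25] F [1.  0.6 0.4] w 0.752
```

View pics/w2.png

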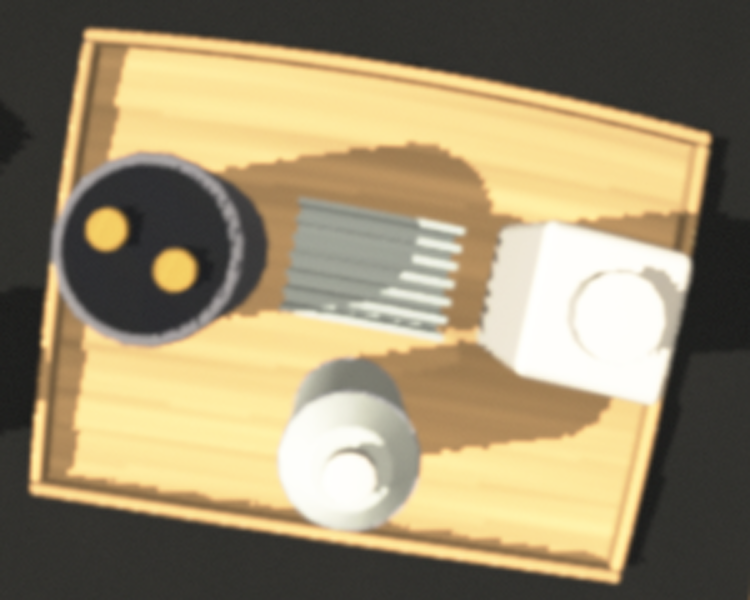

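At rest, in the crop: nozzle (350,471), capacitor top circle (149,249), bottle cap (617,317), and heat sink corners (300,197), (465,228), (445,340), (283,307).

Run:
```python
from st import *
o,M=st(); c=read_camera('wrist')
g=lambda u,v,z: wrist_pt(c,o,(180+u/2.5,40+v/2.5),z)
print('can',g(350,471,.117).round(4),'cap',g(149,249,.098).round(4),'bot',g(617,317,.109).round(4))
P=np.array([g(u,v,.039) for u,v in((300,197),(465,228),(445,340),(283,307))]);print(P.mean(0).round(4),P.round(4).tolist())
P=np.array([g(u,v,.095) for u,v in((547,222),(690,258),(652,403),(518,375))]);print(P.mean(0).round(4),P.round(4).tolist())
P=np.array([g(u,v,.017) for u,v in((85,30),(710,133),(620,582),(30,490))]);print('tray',P.mean(0).round(4),P.round(4).tolist())
```

```text
t 2.67 pos [ 0.5345 -0.0317  0.2423] yaw -76.4 ydown [-0.  0. -1.] q [-0.08  0.29  1.83  0.    1.02  1.25] F [-0.3  0.5  0.4] w 0.748
can [ 0.5388 -0.0334  0.117 ] cap [0.5866 0.0395 0.098 ] bot [ 0.6006 -0.0988  0.109 ]
[ 0.595  -0.0291  0.039 ] [[0.6136, 0.0023, 0.039], [0.6171, -0.0574, 0.039], [0.5758, -0.0605, 0.039], [0.5736, -0.0009, 0.039]]
[ 0.6002 -0.0989  0.095 ] [[0.6227, -0.0742, 0.095], [0.6252, -0.1215, 0.095], [0.5777, -0.1223, 0.095], [0.5751, -0.0776, 0.095]]
tray [ 0.5797 -0.0303  0.017 ] [[0.6631, 0.1015, 0.017], [0.6841, -0.1465, 0.017], [0.4952, -0.1627, 0.017], [0.4765, 0.0864, 0.017]]
```

Request:
drive_tool(motion=[0.5,0.25,-0.15,-2,0,0,0,0.5,0.25,-0.15,-5.5,0,0,0,0.5,0.25,-0.15,-9,0,0,0,0.5,0.25,-0.15,-12,0,0,0,0.5,0.25,-0.15,-14,0,0,0])

```text
time: 3.13
tool_pos: [0.5359, -0.0332, 0.0998]
tcp_rot: [-1.314, 1.035, -1.031]
contact_force: [0.0, 0.6, 0.3]
grip_width: 0.751
```

Request:
drive_tool(motion=[0.5,0,0,-1.5,0,0,0,0.5,0,0,-2.7,0,0,0,0.5,0,0,-3.5,0,0,0,0.5,0,0,-3.5,0,0,0])

```text
time: 3.47
tool_pos: [0.5368, -0.0337, 0.0662]
tcp_rot: [-1.313, 1.035, -1.032]
contact_force: [-0.6, -0.6, 0.4]
grip_width: 0.751
```

Request:
drive_tool(motion=[-0.1,0,0,0,0,0,0,-0.6,0,0,0,0,0,0,-0.6,0,0,0,0,0,0,-0.6,0,0,0,0,0,0,-0.6,0,0,0,0,0,0], force=50)

```text
time: 3.88
tool_pos: [0.5382, -0.0342, 0.0683]
tcp_rot: [-1.31, 1.033, -1.035]
contact_force: [-1.0, 2.6, 5.5]
grip_width: 0.506
```

The can is gripped (43 mm). TCP at the grasp is (.538, -.034). I'll lift it and carry it to the robot-side end of the mat.

Request:
drive_tool(motion=[-0.6,0,0,1.5,0,0,0,-0.6,0,0,4,0,0,0,-0.6,-0.3,-1,6,0,0,0,-0.6,-1.3,-3,7,0,0,0,-0.6,-2.5,-5.5,7,0,0,0])

```text
time: 4.3
tool_pos: [0.5143, -0.0894, 0.1398]
tcp_rot: [-1.31, 1.028, -1.036]
contact_force: [1.0, -0.2, -4.0]
grip_width: 0.5
```

Request:
drive_tool(motion=[-0.6,-1.3,-3,0,0,0,0,-0.6,-2.7,-6.1,0,0,0,0,-0.6,-4.1,-9.2,0,0,0,0,-0.6,-5.5,-12.3,0,0,0,0,-0.6,-6.9,-15.4,0,0,0,0])

```text
time: 4.72
tool_pos: [0.4423, -0.2445, 0.1373]
tcp_rot: [-1.312, 1.034, -1.034]
contact_force: [0.9, -0.6, -2.8]
grip_width: 0.504
```

Request:
drive_tool(motion=[-0.6,-1.2,-2.8,0,0,0,0,-0.6,-2.2,-5.2,0,0,0,0,-0.6,-3,-7,-0.5,0,0,0,-0.6,-3.5,-8,-1.5,0,0,0,-0.6,-3.6,-8.15,-3,0,0,0])

```text
time: 5.13
tool_pos: [0.4072, -0.327, 0.1075]
tcp_rot: [-1.311, 1.034, -1.038]
contact_force: [0.4, -0.3, -2.9]
grip_width: 0.503
```

Request:
drive_tool(motion=[-0.6,0,0,-1.5,0,0,0,-0.6,0,0,-2.7,0,0,0,-0.6,0,0,-3.5,0,0,0,-0.6,0,0,-3.8,0,0,0,-0.6,0,0,-3.8,0,0,0])

```text
time: 5.55
tool_pos: [0.4073, -0.324, 0.0684]
tcp_rot: [-1.312, 1.035, -1.032]
contact_force: [0.2, -0.7, -4.2]
grip_width: 0.504
```

Run:
```python
from st import *
st(); s=read_camera('scene'); w=read_camera('wrist'); t=read_camera('top')
cv2.imwrite('pics/s3.png',np.hstack([cv2.resize(s['img'][90:290,180:460,::-1],(560,400)),cv2.resize(t['img'][200:400,420:560,::-1],(240,400))]))
```

```text
t 5.55 pos [ 0.4073 -0.324   0.0684] yaw -76.48 ydown [-0.001  0.001 -1.   ] q [-0.69  0.55  1.95  0.    0.64  0.64] F [ 0.2 -0.7 -4.2] w 0.504
```

View pics/s3.png

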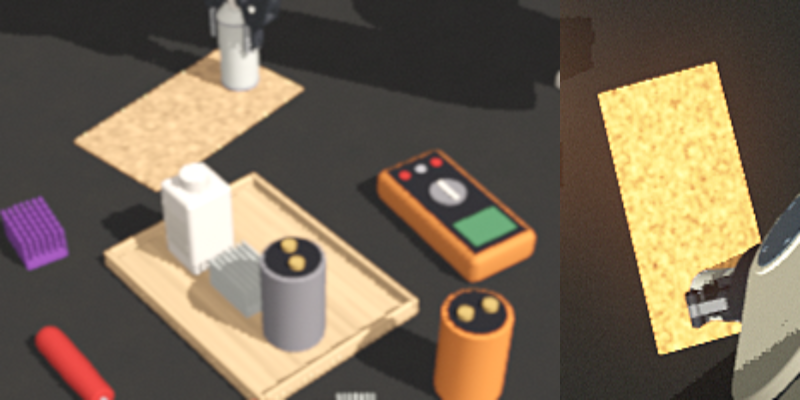

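The can is upright over the near end of the mat. I'll lower the last few mm and watch the force.

Request:
drive_tool(motion=[-0.6,0,0,-0.1,0,0,0,-0.6,0,0,-0.2,0,0,0,-0.6,0,0,-0.3,0,0,0,-0.6,0,0,-0.3,0,0,0])

```text
time: 6.03
tool_pos: [0.4079, -0.3249, 0.0673]
tcp_rot: [-1.311, 1.033, -1.035]
contact_force: [-1.8, 1.7, 6.2]
grip_width: 0.502
```

Request:
drive_tool(motion=[0.2,0,0,0,0,0,0,0.6,0,0,0.1,0,0,0,0.6,0,0,2,0,0,0,0.6,0,0,5.5,0,0,0,0.6,0,0,9,0,0,0])

```text
time: 6.45
tool_pos: [0.4068, -0.3242, 0.1565]
tcp_rot: [-1.311, 1.037, -1.032]
contact_force: [1.4, -0.8, -0.2]
grip_width: 0.801
```

Request:
drive_tool(motion=[0.6,1.5,2,1,0,0,0,0.6,4,5,1.5,0,0,-0.5,0.6,7,8,1.5,0,0,-1,0.6,10,11.5,1.5,0,0,-1.5,0.6,13,15,1.5,0,0,-2.1])

```text
time: 6.87
tool_pos: [0.5325, -0.1808, 0.1721]
tcp_rot: [-1.231, 1.172, -1.174]
contact_force: [0.6, -1.1, 0.8]
grip_width: 0.799
```

Request:
drive_tool(motion=[0.6,3,3.5,0,0,0,0,0.6,5.2,6.2,0,0,0,0,0.6,6.2,7.6,0,0,0,0,0.6,6.2,7.6,0,0,0,0,0.6,6.2,7.6,0,0,0,0])

```text
time: 7.28
tool_pos: [0.5934, -0.1052, 0.1712]
tcp_rot: [-1.235, 1.169, -1.169]
contact_force: [-0.5, -1.1, -0.2]
grip_width: 0.799
```

Run:
```python
from st import *
o,M=st(); w=read_camera('wrist'); s=read_camera('scene')
im=w['img'].copy()
p=wrist_px(w,o,(.600,-.099,.109)); print(p); cv2.drawMarker(im,tuple(int(a) for a in p),(255,0,255),0,12,1)
cv2.imwrite('pics/w4.png',np.hstack([cv2.resize(im[:400,150:550,::-1],(450,450)),cv2.resize(s['img'][90:290,180:340,::-1],(350,450))]))
```

```text
t 7.28 pos [ 0.5934 -0.1052  0.1712] yaw -86.89 ydown [-0. -0. -1.] q [-0.2   0.48  1.73 -0.    0.93  1.32] F [-0.5 -1.1 -0.2] w 0.799
[305.46097759 250.7580252 ]
```

View pics/w4.png

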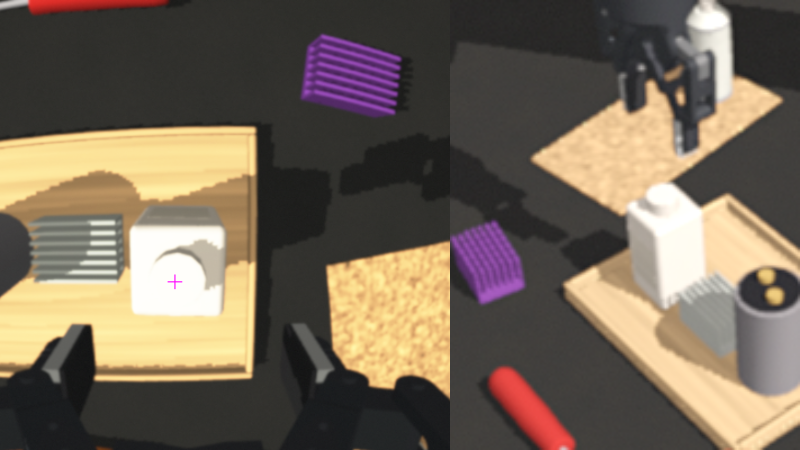

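The bottle is square to the jaws, upright and within about 3 px of the marker. The can stands upright on the mat. I'll let it settle and recheck.

Request:
drive_tool(motion=[0.6,0,0,0,0,0,0,0.6,0,0,0,0,0,0])

```text
time: 7.55
tool_pos: [0.5926, -0.1072, 0.1714]
tcp_rot: [-1.233, 1.172, -1.172]
contact_force: [-1.0, 0.1, 0.5]
grip_width: 0.796
```

Run:
```python
from st import *
o,M=st(); w=read_camera('wrist'); 
print(wrist_px(w,o,(.600,-.099,.109)),wrist_px(w,o,(.600,-.099,.095)))
im=w['img']
cv2.imwrite('pics/w5.png',cv2.resize(im[150:330,220:400,::-1],(600,600),interpolation=cv2.INTER_CUBIC))
```

```text
t 7.55 pos [ 0.5926 -0.1072  0.1714] yaw -87.12 ydown [-0. -0. -1.] q [-0.2   0.48  1.73 -0.    0.93  1.32] F [-1.   0.1  0.5] w 0.796
[301.84238289 249.01658129] [302.74622149 241.95715562]
```

View pics/w5.png

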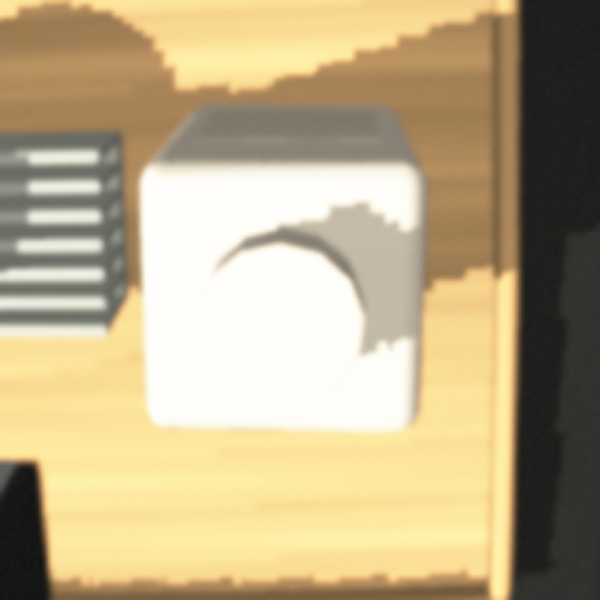

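Request:
drive_tool(motion=[0.6,0.85,0.75,-1,0,0,0,0.6,0.85,0.75,-3,0,0,0,0.6,0.85,0.75,-5.5,0,0,0,0.6,0.85,0.75,-7.5,0,0,0,0.6,0.85,0.75,-8.5,0,0,0])

```text
time: 8.02
tool_pos: [0.6005, -0.0981, 0.0832]
tcp_rot: [-1.235, 1.174, -1.169]
contact_force: [-0.2, 0.3, -0.9]
grip_width: 0.802
```

Request:
drive_tool(motion=[0.6,0,0,-1,0,0,0,0.6,0,0,-1.8,0,0,0,0.6,0,0,-1.8,0,0,0])

```text
time: 8.27
tool_pos: [0.6012, -0.0984, 0.067]
tcp_rot: [-1.234, 1.172, -1.17]
contact_force: [0.0, -0.9, 0.3]
grip_width: 0.797
```

Request:
drive_tool(motion=[0.2,0,0,0,0,0,0,-0.5,0,0,0,0,0,0,-0.5,0,0,0,0,0,0,-0.5,0,0,0,0,0,0,-0.5,0,0,0,0,0,0])

```text
time: 8.68
tool_pos: [0.6024, -0.0987, 0.0692]
tcp_rot: [-1.232, 1.169, -1.172]
contact_force: [-0.1, -0.4, 2.7]
grip_width: 0.576
```

The bottle is gripped (49 mm) with TCP at (.602, -.099). It goes to the far end of the mat.

Request:
drive_tool(motion=[-0.5,0,0,1.5,0,0,0,-0.5,0,0,4,0,0,0,-0.5,-0.2,-1,6,0,0,0,-0.5,-0.8,-3,7,0,0,0,-0.5,-1.4,-6,7,0,0,0])

```text
time: 9.1
tool_pos: [0.5891, -0.1578, 0.1411]
tcp_rot: [-1.232, 1.165, -1.171]
contact_force: [-0.7, -0.9, -3.6]
grip_width: 0.58
```

Request:
drive_tool(motion=[-0.5,-0.7,-3,0,0,0,0,-0.5,-1.4,-6.5,0,0,0,0,-0.5,-2.2,-9.8,0,0,0,0,-0.5,-2.7,-12,-1,0,0,0,-0.5,-2.9,-12.7,-2.5,0,0,0])

```text
time: 9.52
tool_pos: [0.5588, -0.2896, 0.1146]
tcp_rot: [-1.232, 1.169, -1.176]
contact_force: [-0.1, 0.5, -3.7]
grip_width: 0.581
```

Request:
drive_tool(motion=[-0.5,0,0,-1.5,0,0,0,-0.5,0,0,-3,0,0,0,-0.5,0,0,-4,0,0,0,-0.5,0,0,-4.3,0,0,0,-0.5,0,0,-4.3,0,0,0])

```text
time: 9.93
tool_pos: [0.5581, -0.285, 0.0694]
tcp_rot: [-1.234, 1.172, -1.169]
contact_force: [-1.2, 0.4, -2.5]
grip_width: 0.575
```

Run:
```python
from st import *
o,M=st(); s=read_camera('scene')
cv2.imwrite('pics/s6.png',cv2.resize(s['img'][80:290,180:460,::-1],(800,600)))
```

```text
t 9.93 pos [ 0.5581 -0.285   0.0694] yaw -87.0 ydown [-0.002  0.001 -1.   ] q [-0.49  0.65  1.71 -0.    0.78  1.03] F [-1.2  0.4 -2.5] w 0.575
```

View pics/s6.png

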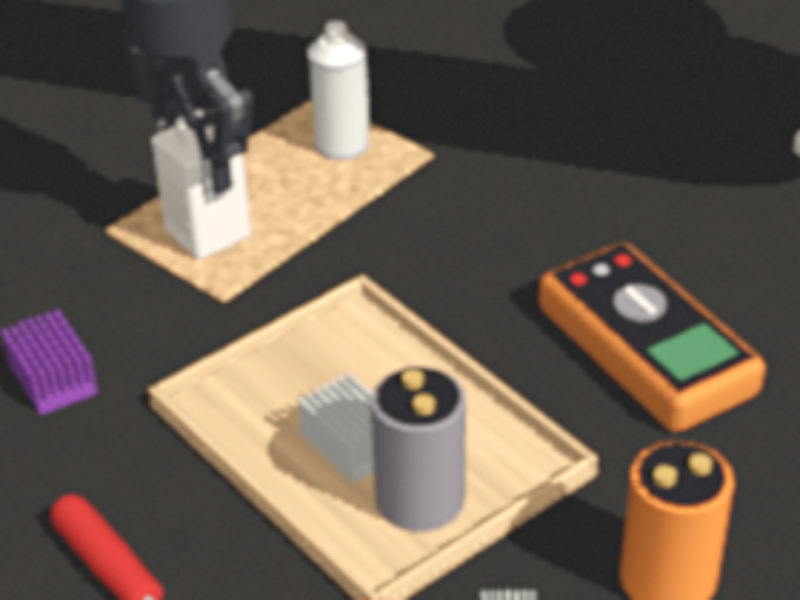

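The bottle hangs just above the mat's far end, and the can stands at the near end with a clear middle slot. I'll touch down.

Request:
drive_tool(motion=[-0.5,0,0,-0.1,0,0,0,-0.5,0,0,-0.2,0,0,0,-0.5,0,0,-0.25,0,0,0,-0.5,0,0,-0.25,0,0,0])

```text
time: 10.32
tool_pos: [0.559, -0.2856, 0.0682]
tcp_rot: [-1.233, 1.17, -1.171]
contact_force: [-0.3, 0.5, -3.1]
grip_width: 0.578
```

Request:
drive_tool(motion=[-0.5,0,0,-0.1,0,0,0,-0.5,0,0,-0.2,0,0,0,-0.5,0,0,-0.2,0,0,0])

```text
time: 10.57
tool_pos: [0.5591, -0.2857, 0.0681]
tcp_rot: [-1.233, 1.17, -1.171]
contact_force: [-4.6, 1.9, 13.8]
grip_width: 0.582
```

Request:
drive_tool(motion=[0.2,0,0,0.1,0,0,0,0.6,0,0,0.3,0,0,0,0.85,0,0,2.5,0,0,0,0.85,0,0,6,0,0,0,0.85,0,0,9.5,0,0,0])

```text
time: 10.98
tool_pos: [0.558, -0.2852, 0.1609]
tcp_rot: [-1.234, 1.173, -1.169]
contact_force: [0.6, -0.8, -0.1]
grip_width: 0.924
```

Request:
drive_tool(motion=[0.85,0.3,3.5,0.3,0,0,0.4,0.85,0.6,7,0.5,0,0,0.8,0.85,0.9,10.5,0.5,0,0,1.2,0.85,1.2,14,0.5,0,0,1.6,0.85,1.5,17.5,0.5,0,0,2.1])

```text
time: 11.4
tool_pos: [0.5739, -0.1092, 0.1664]
tcp_rot: [-1.311, 1.032, -1.034]
contact_force: [0.8, 0.5, -0.1]
grip_width: 0.927
```

Request:
drive_tool(motion=[0.85,0.3,3.5,0,0,0,0,0.85,0.6,7,0,0,0,0,0.85,0.9,10.5,0,0,0,0,0.85,1.1,13.5,0,0,0,0,0.85,1.2,15.2,0,0,0,0])

```text
time: 11.82
tool_pos: [0.586, 0.0446, 0.1662]
tcp_rot: [-1.311, 1.032, -1.033]
contact_force: [0.1, 0.2, 0.0]
grip_width: 0.923
```

Request:
drive_tool(motion=[0.85,0,0,0,0,0,0,0.85,0,0,0,0,0,0,0.85,0,0,0,0,0,0])

```text
time: 12.07
tool_pos: [0.5858, 0.0409, 0.1659]
tcp_rot: [-1.312, 1.034, -1.034]
contact_force: [-0.1, -0.6, -0.4]
grip_width: 0.922
```

Run:
```python
from st import *
o,M=st(); w=read_camera('wrist'); s=read_camera('scene')
im=w['img'].copy()
p=wrist_px(w,o,(.586,.041,.098)); print(p); cv2.drawMarker(im,tuple(int(a) for a in p),(255,0,255),0,12,1)
cv2.imwrite('pics/w7.png',np.hstack([cv2.resize(im[120:360,200:440,::-1],(450,450)),cv2.resize(s['img'][90:290,180:340,::-1],(350,450))]))
```

```text
t 12.07 pos [0.5858 0.0409 0.1659] yaw -76.51 ydown [ 0. -0. -1.] q [ 0.05  0.47  1.77 -0.    0.91  1.39] F [-0.1 -0.6 -0.4] w 0.922
[316.15902205 258.94518459]
```

View pics/w7.png

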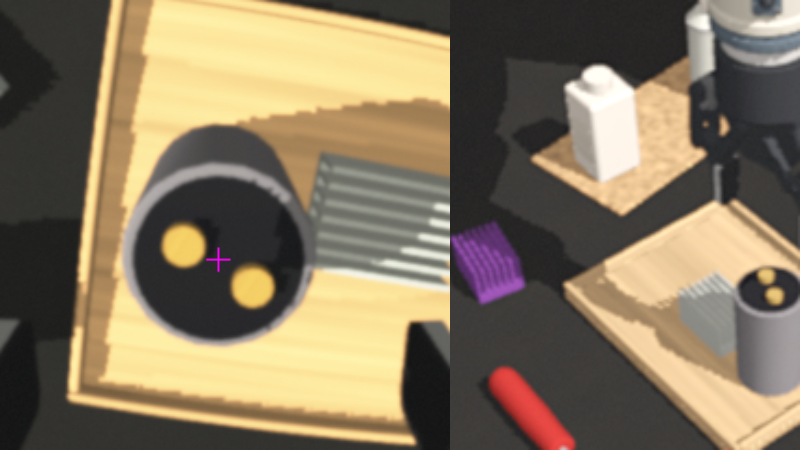

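The capacitor's top centre is within 2 mm of the marker, with the bottle upright on the mat. Descending.

Request:
drive_tool(motion=[0.85,0.15,0,-1,0,0,0,0.85,0.15,0,-3.5,0,0,0,0.85,0.15,0,-6,0,0,0,0.85,0.15,0,-7.7,0,0,0,0.85,0.15,0,-8.5,0,0,0])

```text
time: 12.58
tool_pos: [0.5856, 0.0404, 0.0778]
tcp_rot: [-1.314, 1.038, -1.033]
contact_force: [-0.0, 0.8, 0.8]
grip_width: 0.923
```

Request:
drive_tool(motion=[0.85,0,0,-0.7,0,0,0,0.85,0,0,-1.3,0,0,0,0.85,0,0,-1.3,0,0,0])

```text
time: 12.83
tool_pos: [0.587, 0.0411, 0.0671]
tcp_rot: [-1.312, 1.035, -1.034]
contact_force: [-1.8, 0.1, 0.2]
grip_width: 0.926
```

Request:
drive_tool(motion=[0.4,0,0,0,0,0,0,-0.3,0,0,0,0,0,0,-0.3,0,0,0,0,0,0,-0.3,0,0,0,0,0,0,-0.3,0,0,0,0,0,0], force=60)

```text
time: 13.25
tool_pos: [0.5881, 0.0416, 0.0689]
tcp_rot: [-1.31, 1.032, -1.035]
contact_force: [-0.5, 0.0, 7.1]
grip_width: 0.688
```

The capacitor is gripped (58.5 mm) with TCP at (.588, .0415). I'll lift straight up, clear of the heat sink, then carry it to the middle slot.

Request:
drive_tool(motion=[-0.3,0,0,1,0,0,0,-0.3,0,0,3,0,0,0,-0.3,0,0,5.5,0,0,0,-0.3,0,0,7.5,0,0,0,-0.3,-0.5,-1,8,0,0,0])

```text
time: 13.67
tool_pos: [0.5845, 0.0324, 0.1513]
tcp_rot: [-1.308, 1.029, -1.036]
contact_force: [1.0, -0.0, -2.1]
grip_width: 0.689
```

Request:
drive_tool(motion=[-0.3,-1.2,-3,0,0,0,0,-0.3,-2.7,-6,0,0,0,0,-0.3,-4.2,-9,0,0,0,0,-0.3,-5.7,-12,0,0,0,0,-0.3,-7.2,-15,0,0,0,0])

```text
time: 14.08
tool_pos: [0.508, -0.12, 0.1471]
tcp_rot: [-1.312, 1.035, -1.033]
contact_force: [0.4, -1.4, -3.2]
grip_width: 0.688
```

Request:
drive_tool(motion=[-0.3,-1.2,-3,0,0,0,0,-0.3,-2.2,-6.3,0,0,0,0,-0.3,-2.7,-9.8,0,0,0,0,-0.3,-2.7,-13.3,0,0,0,0,-0.3,-2.7,-16.5,0,0,0,0])

```text
time: 14.5
tool_pos: [0.4812, -0.2855, 0.1472]
tcp_rot: [-1.312, 1.036, -1.033]
contact_force: [0.2, 0.2, -3.0]
grip_width: 0.683
```

Request:
drive_tool(motion=[-0.3,0,-1.5,0,0,0,0,-0.3,0,-2.1,-0.5,0,0,0,-0.3,0,-2.1,-2,0,0,0,-0.3,0,-2.1,-4,0,0,0,-0.3,0,-2.1,-4,0,0,0])

```text
time: 14.92
tool_pos: [0.4803, -0.3021, 0.104]
tcp_rot: [-1.312, 1.041, -1.028]
contact_force: [-1.1, 0.2, -3.9]
grip_width: 0.686
```

Run:
```python
from st import *
o,M=st(); s=read_camera('scene');t=read_camera('top')
cv2.imwrite('pics/s8.png',np.hstack([cv2.resize(s['img'][80:290,180:400,::-1],(440,420)),cv2.resize(t['img'][180:390,380:560,::-1],(360,420))]))
```

```text
t 14.92 pos [ 0.4803 -0.3021  0.104 ] yaw -76.51 ydown [-0.006  0.004 -1.   ] q [-0.58  0.54  1.84  0.    0.78  0.75] F [-1.1  0.2 -3.9] w 0.686
```

View pics/s8.png

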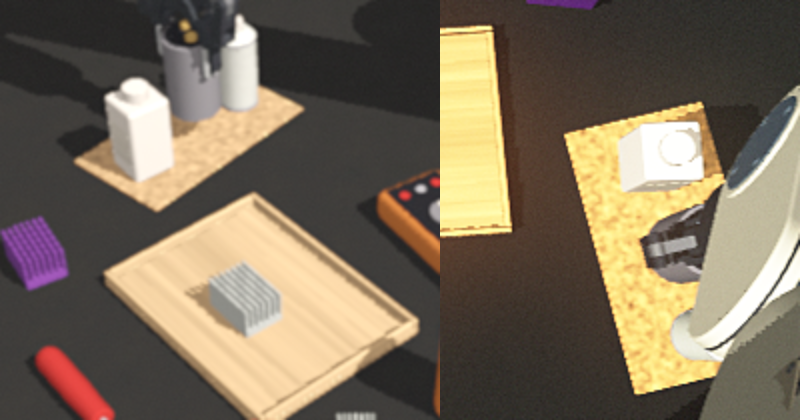

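The capacitor hangs between the bottle and the can with gaps on both sides, and the heat sink lies alone in the tray. Lowering.

Request:
drive_tool(motion=[-0.3,0,0,-1.2,0,0,0,-0.3,0,0,-2.4,0,0,0,-0.3,0,0,-3.2,0,0,0,-0.3,0,0,-3.6,0,0,0,-0.3,0,0,-3.8,0,0,0])

```text
time: 15.43
tool_pos: [0.4828, -0.3041, 0.0688]
tcp_rot: [-1.312, 1.035, -1.033]
contact_force: [-0.1, 0.6, -2.4]
grip_width: 0.689
```

Request:
drive_tool(motion=[-0.3,0,0,-0.1,0,0,0,-0.3,0,0,-0.1,0,0,0])

```text
time: 15.6
tool_pos: [0.4833, -0.3046, 0.0687]
tcp_rot: [-1.311, 1.034, -1.034]
contact_force: [0.1, -0.5, -3.5]
grip_width: 0.687
```

Request:
drive_tool(motion=[-0.3,0,0,-0.1,0,0,0,-0.3,0,0,-0.2,0,0,0,-0.3,0,0,-0.2,0,0,0])

```text
time: 15.85
tool_pos: [0.4836, -0.3048, 0.0679]
tcp_rot: [-1.311, 1.033, -1.035]
contact_force: [-1.7, 1.1, 5.1]
grip_width: 0.689
```

Request:
drive_tool(motion=[0.1,0,0,0,0,0,0,0.8,0,0,0.2,0,0,0,0.8,0,0,2.5,0,0,0,0.8,0,0,6,0,0,0,0.8,0,0,10,0,0,0])

```text
time: 16.27
tool_pos: [0.4822, -0.304, 0.1666]
tcp_rot: [-1.312, 1.037, -1.031]
contact_force: [1.5, -1.1, 0.1]
grip_width: 0.901
```

Request:
drive_tool(motion=[0.5,0.7,2,0.5,0,0,1.3,0.5,1.5,4,0.5,0,0,2.7,0.5,2.5,6.3,0.5,0,0,4,0.5,3.5,8.8,0.5,0,0,5.3,0.5,4.5,11.3,0.5,0,0,6.6])

```text
time: 16.68
tool_pos: [0.5289, -0.1908, 0.1726]
tcp_rot: [-1.489, 0.589, -0.591]
contact_force: [0.8, -0.6, 0.1]
grip_width: 0.753
```

Request:
drive_tool(motion=[0.5,1.2,3,0,0,0,1.3,0.5,2.5,6,0,0,0,2.7,0.5,3.8,9,0,0,0,4,0.5,5,12.2,0,0,0,5.3,0.5,6.2,15,0,0,0,6.6])

```text
time: 17.1
tool_pos: [0.591, -0.0397, 0.1723]
tcp_rot: [-1.566, 0.139, -0.14]
contact_force: [-0.2, -0.5, -0.8]
grip_width: 0.751
```

Request:
drive_tool(motion=[0.5,0.3,1.3,0,0,0,1.3,0.5,0.3,1.3,0,0,0,2.7,0.5,0.3,1.3,0,0,0,2.7,0.5,0.3,1.3,0,0,0,2.7,0.5,0.3,1.3,0,0,0,2.7])

```text
time: 17.52
tool_pos: [0.5932, -0.029, 0.172]
tcp_rot: [-1.571, -0.038, 0.037]
contact_force: [0.1, -0.6, 0.4]
grip_width: 0.749
```

Run:
```python
from st import *
o,M=st(); w=read_camera('wrist'); s=read_camera('scene'); t=read_camera('top')
im=w['img'].copy()
p=wrist_px(w,o,(.594,-.029,.039)); print(p); cv2.drawMarker(im,tuple(int(a) for a in p),(255,0,255),0,12,1)
cv2.imwrite('pics/w9.png',np.hstack([cv2.resize(im[60:300,200:440,::-1],(450,450)),cv2.resize(s['img'][90:290,180:340,::-1],(350,450))]))
cv2.imwrite('pics/t9.png',cv2.resize(t['img'][185:385,260:560,::-1],(800,533),interpolation=cv2.INTER_CUBIC))
```

```text
t 17.52 pos [ 0.5932 -0.029   0.172 ] yaw 2.75 ydown [ 0. -0. -1.] q [-0.07  0.47  1.75 -0.    0.93 -0.12] F [ 0.1 -0.6  0.4] w 0.749
[317.42524668 230.28768885]
```

View pics/w9.png

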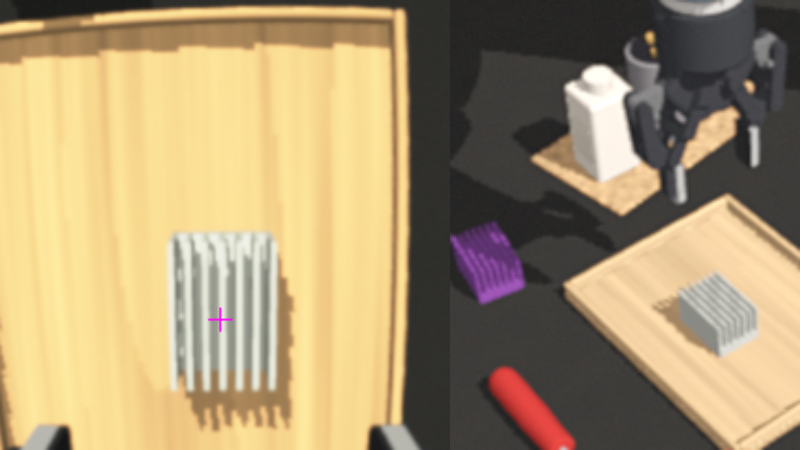

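View pics/t9.png

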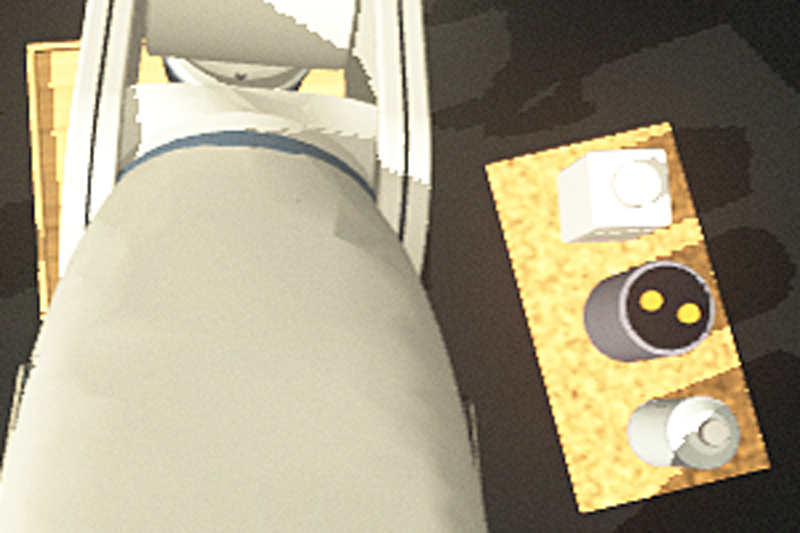

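All three stand upright on the mat. In the wrist view the heat sink's top centre is about 1 mm from the marker and turned about 1.9° more than the jaws. I'll correct and descend.

Request:
drive_tool(motion=[0.5,0.1,0,-2,0,0,0.4,0.5,0.1,0,-5,0,0,0.4,0.5,0.1,0,-8,0,0,0.4,0.5,0.1,0,-10,0,0,0.4,0.5,0.1,0,-10,0,0,0.4])

```text
time: 18.08
tool_pos: [0.5912, -0.0288, 0.0678]
tcp_rot: [-1.569, -0.061, 0.072]
contact_force: [-1.0, -0.0, -1.3]
grip_width: 0.749
```

Run:
```python
from st import *
o,M=st(); w=read_camera('wrist'); im=w['img']
cv2.imwrite('pics/w10.png',im[:,:,::-1]); print(wrist_px(w,o,(.594,-.029,.039)))
```

```text
t 18.08 pos [ 0.5912 -0.0288  0.0678] yaw 4.87 ydown [-0.007  0.001 -1.   ] q [-0.07  0.62  1.79  0.    0.74 -0.15] F [-1.  -0.  -1.3] w 0.749
[322.64678524 286.00543082]
```

View pics/w10.png

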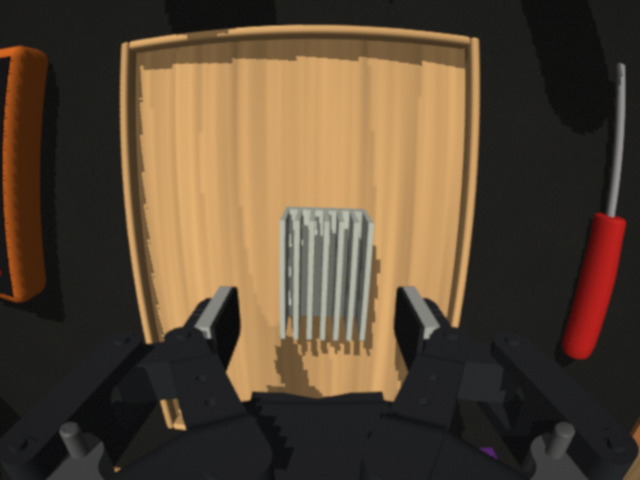

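Request:
drive_tool(motion=[0.5,0.1,0,-1.5,0,0,0,0.5,0.1,0,-3,0,0,0,0.5,0.1,0,-4.4,0,0,0,0.5,0.1,0,-5,0,0,0,0.5,0.1,0,-5,0,0,0])

```text
time: 18.55
tool_pos: [0.5948, -0.0287, 0.0213]
tcp_rot: [-1.57, -0.067, 0.069]
contact_force: [0.2, -0.5, -0.9]
grip_width: 0.748
```

Run:
```python
from st import *
o,M=st(); w=read_camera('wrist'); im=w['img']
cv2.imwrite('pics/w11.png',im[:,:,::-1])
```

```text
t 18.55 pos [ 0.5948 -0.0287  0.0213] yaw 4.96 ydown [-0.001  0.    -1.   ] q [-0.07  0.7   1.79  0.    0.65 -0.15] F [ 0.2 -0.5 -0.9] w 0.748
```

View pics/w11.png

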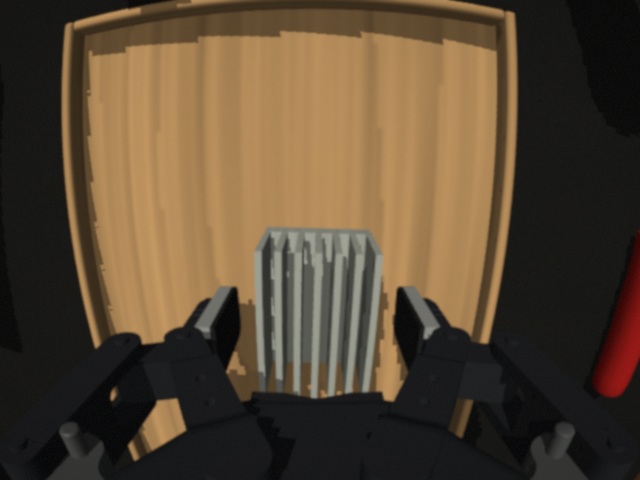

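The heat sink is centred between the pads and parallel to them. Closing.

Request:
drive_tool(motion=[0.2,0,0,0,0,0,0,-0.3,0,0,0,0,0,0,-0.6,0,0,0,0,0,0,-0.6,0,0,0,0,0,0,-0.6,0,0,0,0,0,0], force=40)

```text
time: 19.02
tool_pos: [0.5961, -0.0286, 0.023]
tcp_rot: [-1.57, -0.07, 0.067]
contact_force: [-0.2, 0.4, 6.4]
grip_width: 0.484
```

Run:
```python
from st import *
o,M=st(); w=read_camera('wrist'); im=w['img']
cv2.imwrite('pics/w12.png',cv2.resize(im[180:420,200:440,::-1],(600,600),interpolation=cv2.INTER_CUBIC))
```

```text
t 19.02 pos [ 0.5961 -0.0286  0.023 ] yaw 4.98 ydown [ 0.002 -0.    -1.   ] q [-0.07  0.7   1.79 -0.    0.66 -0.15] F [-0.2  0.4  6.4] w 0.484
```

View pics/w12.png

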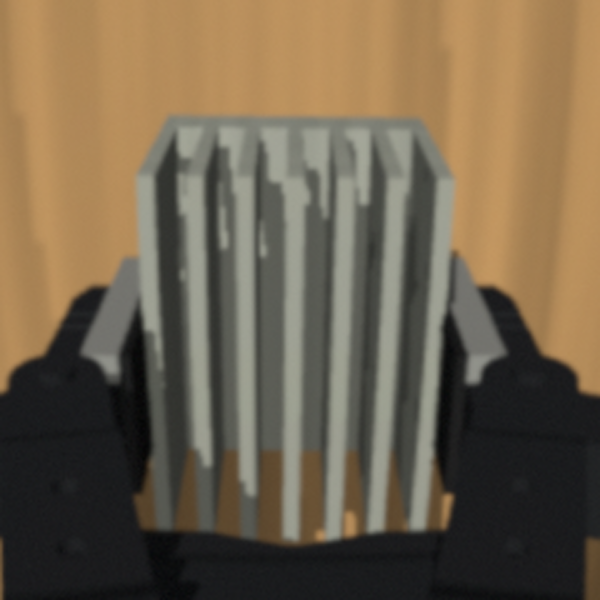

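The heat sink is gripped square (41 mm). I'll work out where its end sits along the fins relative to the TCP.

Run:
```python
from st import *
o,M=st(); w=read_camera('wrist')
for uv,z in (((318,250.8),.039),((318,227.5),.005),((318,250.8),.040)):
    P=wrist_pt(w,o,uv,z); print(P.round(4),(M.T@(P-o['tool_pos'])).round(4))
# far ends of fins, rows ~ 530-540 => -y end
P=wrist_pt(w,o,(200+168/2.5,180+528/2.5),.039);print((M.T@(P-o['tool_pos'])).round(4))
```

```text
t 19.07 pos [ 0.5961 -0.0286  0.023 ] yaw 4.98 ydown [ 0.002 -0.    -1.   ] q [-0.07  0.7   1.79 -0.    0.66 -0.15] F [-1.6 -0.9  7.5] w 0.484
[0.594  0.0021 0.039 ] [ 0.0007 -0.016   0.0308]
[0.5942 0.0016 0.005 ] [0.0008 0.018  0.0303]
[0.594  0.0025 0.04  ] [ 0.0007 -0.017   0.0311]
[-0.0191 -0.0161 -0.027 ]
```

The heat sink is centred on the TCP to within 1 mm. I'll lift high, clear of the orange look-alike on the way, and turn +85.5° towards the pad.

Request:
drive_tool(motion=[-0.6,0,0,1,0,0,0,-0.6,0,0,4,0,0,0,-0.6,0,0,7.5,0,0,0,-0.6,0,0,11,0,0,0,-0.6,0,0,14,0,0,0])

```text
time: 19.53
tool_pos: [0.5952, -0.0285, 0.1644]
tcp_rot: [-1.57, -0.069, 0.068]
contact_force: [0.3, -0.7, -0.9]
grip_width: 0.485
```

Request:
drive_tool(motion=[-0.6,-0.6,1.5,1,0,0,1,-0.6,-1.3,4,1,0,0,2.2,-0.6,-2.1,6.7,1,0,0,3.4,-0.6,-3,9.4,1,0,0,4.6,-0.6,-4,12.2,1,0,0,5.8])

```text
time: 19.95
tool_pos: [0.5546, 0.0943, 0.1726]
tcp_rot: [-1.52, -0.468, 0.468]
contact_force: [0.8, -0.1, -2.2]
grip_width: 0.479
```

Request:
drive_tool(motion=[-0.6,-0.8,2.7,0,0,0,1.2,-0.6,-1.6,5.3,0,0,0,2.4,-0.6,-2.4,7.9,0,0,0,3.6,-0.6,-3.3,10.5,0,0,0,4.8,-0.6,-4.2,13,0,0,0,6])

```text
time: 20.37
tool_pos: [0.5124, 0.2247, 0.1723]
tcp_rot: [-1.389, -0.873, 0.873]
contact_force: [-0.2, 0.7, -1.9]
grip_width: 0.487
```

Request:
drive_tool(motion=[-0.6,-0.8,2.5,0,0,0,1.2,-0.6,-1.6,5,0,0,0,2.4,-0.6,-2.4,7.5,0,0,0,3.6,-0.6,-3.1,9.8,0,0,0,4.7,-0.6,-3.9,11.6,0,0,0,5.3])

```text
time: 20.78
tool_pos: [0.4736, 0.3411, 0.1724]
tcp_rot: [-1.202, -1.22, 1.219]
contact_force: [0.1, -0.2, -0.9]
grip_width: 0.482
```

Request:
drive_tool(motion=[-0.6,0,0,-1,0,0,0,-0.6,0,0,-2,0,0,0,-0.6,0,0,-2,0,0,0,-0.6,0,0,-2,0,0,0])

```text
time: 21.12
tool_pos: [0.4737, 0.338, 0.1508]
tcp_rot: [-1.206, -1.212, 1.217]
contact_force: [0.1, 0.1, -1.2]
grip_width: 0.486
```

Run:
```python
from st import *
o,M=st(); w=read_camera('wrist'); im=w['img']; s=read_camera('scene')
cv2.imwrite('pics/w13.png',im[:,:,::-1])
cv2.imwrite('pics/s13.png',cv2.resize(s['img'][200:400,400:600,::-1],(600,600),interpolation=cv2.INTER_CUBIC))
```

```text
t 21.12 pos [0.4737 0.338  0.1508] yaw 90.4 ydown [-0.002 -0.002 -1.   ] q [ 0.6   0.48  1.79 -0.    0.88 -0.98] F [ 0.1  0.1 -1.2] w 0.486
```

View pics/w13.png

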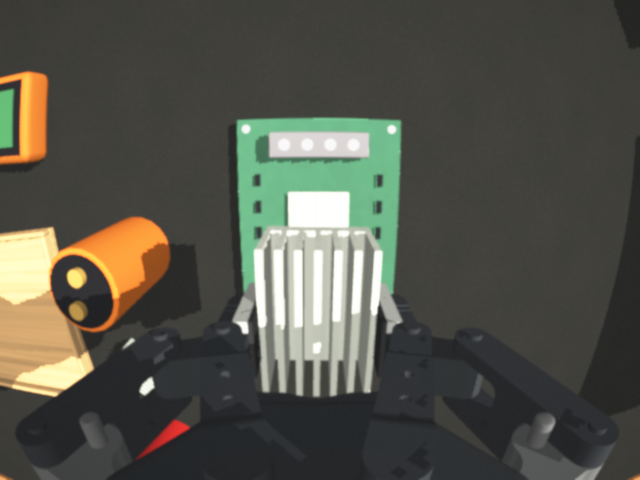

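View pics/s13.png

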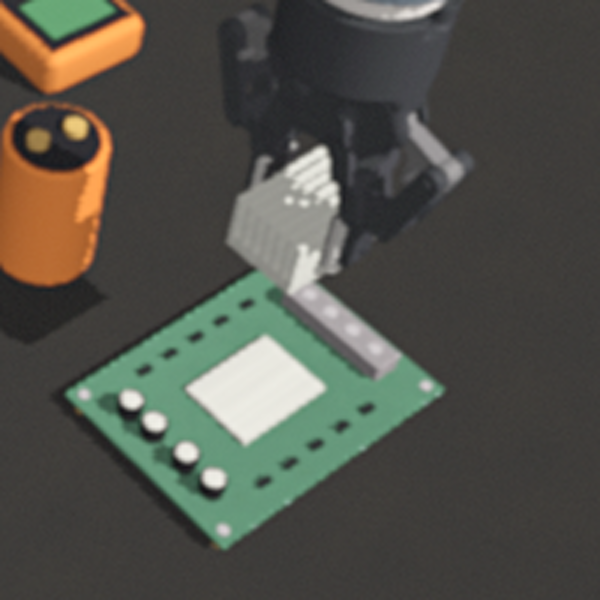

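The heat sink is level and square over the pad. The pad's robot-side edge shows at (288,192)–(350,192). I'll measure it from here.

Run:
```python
from st import *
o,M=st(); w=read_camera('wrist'); im=w['img']
cv2.imwrite('pics/w14.png',cv2.resize(im[110:240,230:410,::-1],(800,578),interpolation=cv2.INTER_CUBIC))
for n,uv,z in (('padL',(288,192),.014),('padR',(349.5,192),.014),('bTL',(237,121),.012),('bTR',(401,121),.012),('bL',(242.5,290),.012),('bR',(395,290),.012)):
    P=wrist_pt(w,o,uv,z); print(n,P.round(4),(M.T@(P-o['tool_pos'])).round(4))
```

```text
t 21.22 pos [0.4746 0.3385 0.1517] yaw 90.39 ydown [-0. -0. -1.] q [ 0.6   0.48  1.79 -0.    0.88 -0.98] F [ 0.3  0.6 -2.5] w 0.484
padL [0.4469 0.3169 0.014 ] [-0.0214  0.1378  0.0278]
padR [0.4465 0.3619 0.014 ] [0.0236 0.1377 0.0278]
bTL [0.3941 0.2794 0.012 ] [-0.0585  0.1398  0.0808]
bTR [0.3931 0.3991 0.012 ] [0.0612 0.1397 0.081 ]
bL [0.5259 0.2788 0.012 ] [-0.06    0.1397 -0.051 ]
bR [0.525  0.4014 0.012 ] [ 0.0626  0.1397 -0.0509]
```

View pics/w14.png

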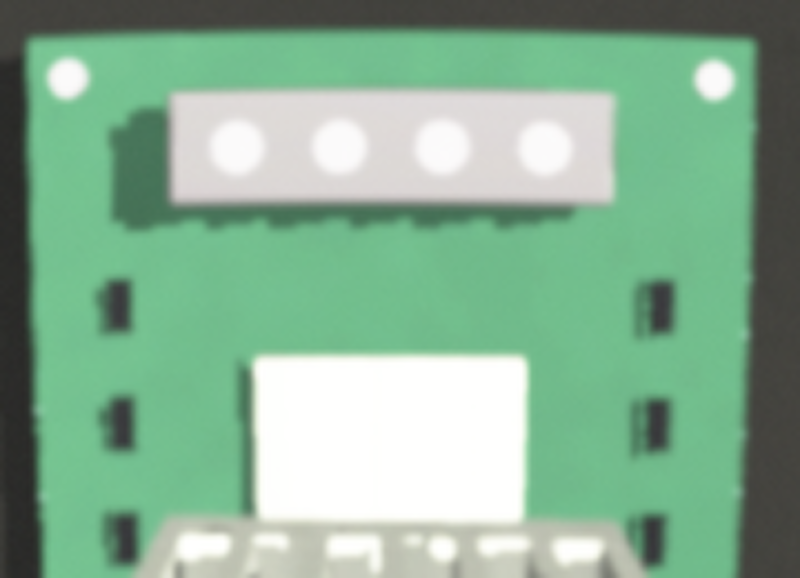

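Request:
drive_tool(motion=[-0.6,0.2,0.1,-2,0,0,0,-0.6,0.2,0.1,-5,0,0,0,-0.6,0.2,0.1,-8,0,0,0,-0.6,0.2,0.1,-9.5,0,0,0,-0.6,0.2,0.1,-10.2,0,0,0])

```text
time: 21.68
tool_pos: [0.4754, 0.3391, 0.0477]
tcp_rot: [-1.205, -1.212, 1.217]
contact_force: [-0.2, -0.3, -1.6]
grip_width: 0.482
```

Request:
drive_tool(motion=[-0.6,0,0,0,0,0,0,-0.6,0,0,0,0,0,0,-0.6,0,0,0,0,0,0])

```text
time: 21.93
tool_pos: [0.4773, 0.3409, 0.0512]
tcp_rot: [-1.206, -1.217, 1.213]
contact_force: [-0.4, -0.5, -1.7]
grip_width: 0.491
```

Run:
```python
from st import *
o,M=st(); w=read_camera('wrist'); im=w['img']
cv2.imwrite('pics/w15.png',cv2.resize(im[150:330,200:440,::-1],(800,600),interpolation=cv2.INTER_CUBIC))
```

```text
t 21.93 pos [0.4773 0.3409 0.0512] yaw 90.46 ydown [ 0.002  0.001 -1.   ] q [ 0.6   0.64  1.81  0.    0.69 -0.98] F [-0.4 -0.5 -1.7] w 0.491
```

View pics/w15.png

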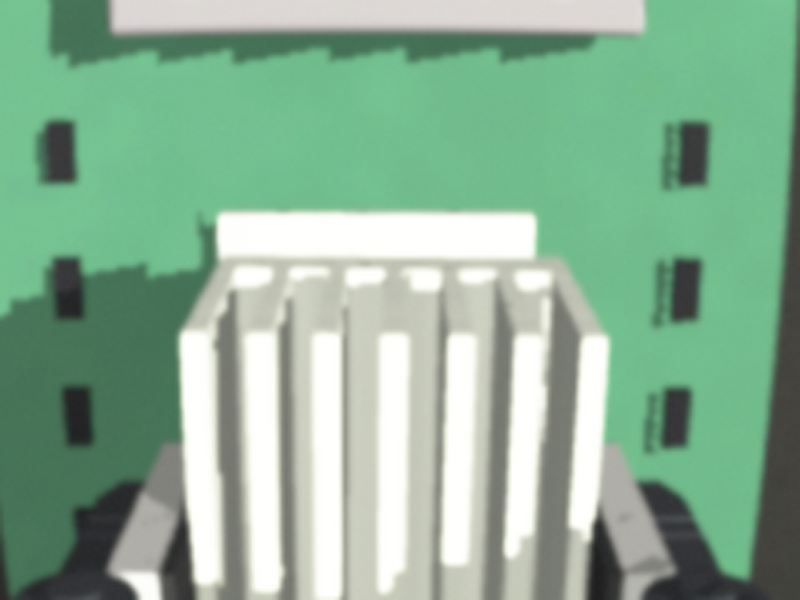

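Close up, the pad edge is at row 213, columns 217–536, and the heat sink base edge at row 260, columns 222–562. I'll convert these to tool offsets.

Run:
```python
from st import *
o,M=st(); w=read_camera('wrist'); tz=o['tool_pos'][2]
for n,uv,z in (('padL',(217,213),.014),('padR',(536,213),.014),('hsL',(222,260),tz-.018),('hsR',(562,260),tz-.018),('finL',(180,332),tz+.016),('finR',(607,332),tz+.016)):
    P=wrist_pt(w,o,(200+uv[0]/3.333,150+uv[1]/3.333),z); print(n,P.round(4),(M.T@(P-o['tool_pos'])).round(4))
```

```text
t 21.98 pos [0.4773 0.341  0.0513] yaw 90.47 ydown [ 0.002  0.002 -1.   ] q [ 0.6   0.64  1.81 -0.    0.69 -0.98] F [ 0.5 -0.8 -2.4] w 0.485
padL [0.4455 0.3165 0.014 ] [-0.0243  0.0372  0.0321]
padR [0.4451 0.361  0.014 ] [0.0202 0.0373 0.0321]
hsL [0.4474 0.3197 0.0333] [-0.0211  0.0179  0.0301]
hsR [0.4471 0.3621 0.0333] [0.0214 0.018  0.0301]
finL [0.4463 0.32   0.0673] [-0.0208 -0.0161  0.0311]
finR [0.4459 0.362  0.0673] [ 0.0213 -0.016   0.0311]
```

The pad centre is 2.2 mm towards -y and about 0.6 mm towards -x from the heat sink. I'll correct and lower.

Request:
drive_tool(motion=[-0.6,-0.05,-0.2,0,0,0,0,-0.6,-0.05,-0.2,-0.5,0,0,0,-0.6,-0.05,-0.2,-1,0,0,0,-0.6,-0.05,-0.2,-1.4,0,0,0,-0.6,-0.05,-0.2,-1.4,0,0,0])

```text
time: 22.45
tool_pos: [0.4751, 0.338, 0.0347]
tcp_rot: [-1.205, -1.214, 1.217]
contact_force: [-0.7, -0.3, -1.8]
grip_width: 0.485
```

Request:
drive_tool(motion=[-0.6,0,0,0,0,0,0,-0.6,0,0,0,0,0,0])

```text
time: 22.62
tool_pos: [0.4757, 0.3384, 0.0356]
tcp_rot: [-1.205, -1.215, 1.216]
contact_force: [-0.2, 0.5, -2.1]
grip_width: 0.488
```

Run:
```python
from st import *
o,M=st(); w=read_camera('wrist'); im=w['img']
cv2.imwrite('pics/w16.png',cv2.resize(im[150:330,200:440,::-1],(800,600),interpolation=cv2.INTER_CUBIC))
```

```text
t 22.62 pos [0.4757 0.3384 0.0356] yaw 90.48 ydown [-0. -0. -1.] q [ 0.6   0.66  1.82  0.    0.66 -0.98] F [-0.2  0.5 -2.1] w 0.488
```

View pics/w16.png

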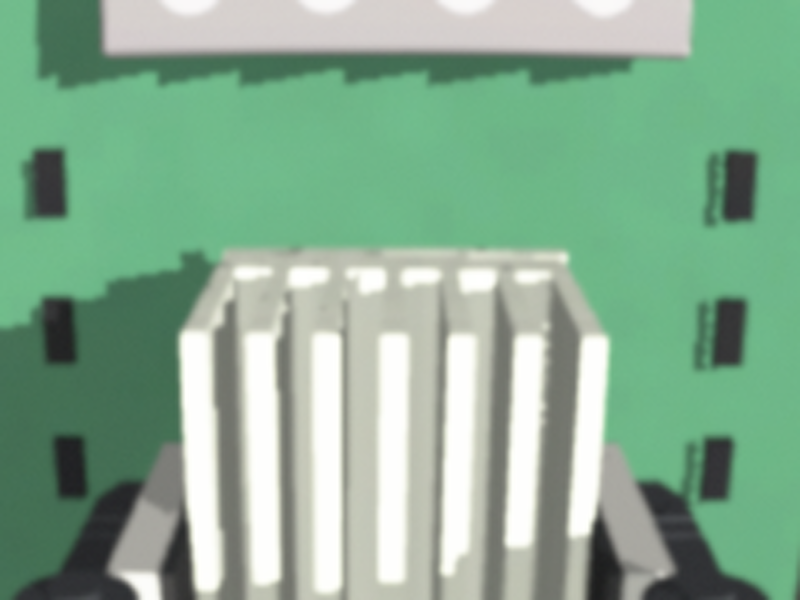

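The pad edge spans columns 222–568 and the base 222–562, so they're aligned to about 0.5 mm. Final lowering.

Request:
drive_tool(motion=[-0.6,0,0,-0.1,0,0,0,-0.6,0,0,-0.2,0,0,0,-0.6,0,0,-0.3,0,0,0,-0.6,0,0,-0.3,0,0,0])

```text
time: 23.0
tool_pos: [0.4757, 0.3384, 0.0327]
tcp_rot: [-1.205, -1.215, 1.216]
contact_force: [-0.1, -0.4, -2.4]
grip_width: 0.485
```

Request:
drive_tool(motion=[-0.6,0,0,-0.05,0,0,0,-0.6,0,0,-0.1,0,0,0,-0.6,0,0,-0.1,0,0,0])

```text
time: 23.25
tool_pos: [0.4758, 0.3385, 0.032]
tcp_rot: [-1.205, -1.215, 1.215]
contact_force: [-0.5, -0.3, 1.6]
grip_width: 0.482
```

Contact. I'll check, then release and look.

Request:
drive_tool(motion=[-0.6,0,0,-0.05,0,0,0,-0.1,0,0,-0.05,0,0,0,0.4,0,0,0,0,0,0,0.4,0,0,0,0,0,0,0.4,0,0,1.5,0,0,0])

```text
time: 23.67
tool_pos: [0.4744, 0.3375, 0.0449]
tcp_rot: [-1.204, -1.212, 1.219]
contact_force: [-1.4, 0.1, 0.5]
grip_width: 0.7
```

Request:
drive_tool(motion=[0.4,0,0,3,0,0,0,0.4,0,0,6,0,0,0,0.4,0,0,9,0,0,0,0.4,0,0,12,0,0,0,0.4,0,0,12,0,0,0])

```text
time: 24.08
tool_pos: [0.4787, 0.3405, 0.1727]
tcp_rot: [-1.207, -1.224, 1.208]
contact_force: [0.9, 1.2, -0.9]
grip_width: 0.7
```

Request:
drive_tool(motion=[0.4,0,0,0,0,0,0,0.4,0,0,0,0,0,0])

```text
time: 24.25
tool_pos: [0.4754, 0.3383, 0.1664]
tcp_rot: [-1.205, -1.215, 1.216]
contact_force: [-0.1, -0.5, 0.4]
grip_width: 0.7
```

Run:
```python
from st import *
o,M=st(); w=read_camera('wrist'); im=w['img']; s=read_camera('scene')
cv2.imwrite('pics/w17.png',np.hstack([cv2.resize(im[100:340,200:440,::-1],(400,400),interpolation=cv2.INTER_CUBIC),cv2.resize(s['img'][270:390,410:550,::-1],(400,400),interpolation=cv2.INTER_CUBIC)]))
```

```text
t 24.25 pos [0.4754 0.3383 0.1664] yaw 90.48 ydown [-0. -0. -1.] q [ 0.6   0.46  1.78  0.    0.91 -0.98] F [-0.1 -0.5  0.4] w 0.7
```

View pics/w17.png

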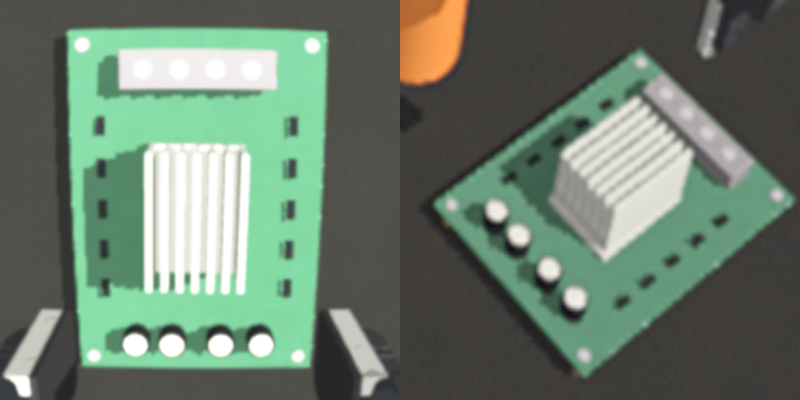

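The heat sink sits flat and square on the pad in both views. Now back to the mat for the capacitor, turning -167° on the way.

Request:
drive_tool(motion=[0.85,0,-2.5,0,0,0,-1.3,0.85,0,-5,0,0,0,-2.6,0.85,0.1,-7.6,0,0,0,-4,0.85,0.1,-10.2,0,0,0,-5.3,0.85,0.2,-12.9,0,0,0,-6.7])

```text
time: 24.77
tool_pos: [0.4767, 0.2082, 0.1653]
tcp_rot: [-1.429, -0.769, 0.773]
contact_force: [-0.4, 0.2, -0.3]
grip_width: 0.924
```

Request:
drive_tool(motion=[0.85,0,-2.5,0,0,0,-1.3,0.85,0,-5,0,0,0,-2.6,0.85,0.1,-7.6,0,0,0,-4,0.85,0.1,-10.2,0,0,0,-5.3,0.85,0.2,-12.9,0,0,0,-6.7])

```text
time: 25.18
tool_pos: [0.4787, 0.0792, 0.1655]
tcp_rot: [-1.547, -0.315, 0.319]
contact_force: [0.2, -0.4, -0.0]
grip_width: 0.923
```

Request:
drive_tool(motion=[0.85,0,-2.5,0,0,0,-1.3,0.85,0,-5,0,0,0,-2.6,0.85,0.1,-7.6,0,0,0,-4,0.85,0.1,-10.2,0,0,0,-5.3,0.85,0.2,-12.9,0,0,0,-6.7])

```text
time: 25.6
tool_pos: [0.4807, -0.0496, 0.1655]
tcp_rot: [-1.566, 0.144, -0.139]
contact_force: [0.8, 0.2, 0.3]
grip_width: 0.927
```

Request:
drive_tool(motion=[0.85,0,-2.5,0,0,0,-1.3,0.85,0,-5,0,0,0,-2.6,0.85,0.1,-7.6,0,0,0,-4,0.85,0.1,-10.2,0,0,0,-5.3,0.85,0.2,-12.9,0,0,0,-6.7])

```text
time: 26.02
tool_pos: [0.4827, -0.1784, 0.1654]
tcp_rot: [-1.487, 0.601, -0.596]
contact_force: [-0.1, 0.7, 1.0]
grip_width: 0.925
```

Request:
drive_tool(motion=[0.85,0,-2.5,0,0,0,-1.3,0.85,0,-5,0,0,0,-2.6,0.85,0.1,-7.6,0,0,0,-4,0.85,0.1,-10.2,0,0,0,-5.3,0.85,0.2,-12.8,0,0,0,-6.6])

```text
time: 26.43
tool_pos: [0.4848, -0.3064, 0.1652]
tcp_rot: [-1.309, 1.041, -1.036]
contact_force: [0.2, 0.6, 0.2]
grip_width: 0.924
```

Request:
drive_tool(motion=[0.85,0,0,0,0,0,0,0.85,0,0,0,0,0,0,0.85,0,0,0,0,0,0])

```text
time: 26.68
tool_pos: [0.4849, -0.3047, 0.1655]
tcp_rot: [-1.312, 1.036, -1.031]
contact_force: [-0.1, 0.6, 0.1]
grip_width: 0.924
```

Run:
```python
from st import *
o,M=st(); w=read_camera('wrist'); im=w['img'].copy()
for P in ((.4836,-.3048,.097),(.559,-.2856,.108),(.408,-.3249,.116)):
    p=wrist_px(w,o,P); cv2.drawMarker(im,tuple(int(a) for a in p),(255,0,255),0,12,1)
cv2.imwrite('pics/w18.png',im[:,:,::-1])
```

```text
t 26.68 pos [ 0.4849 -0.3047  0.1655] yaw -76.45 ydown [-0.002  0.002 -1.   ] q [-0.58  0.45  1.8   0.    0.9   0.75] F [-0.1  0.6  0.1] w 0.924
```

View pics/w18.png

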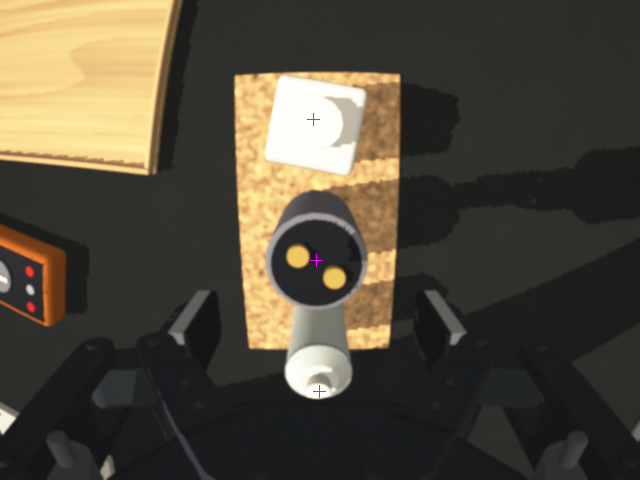

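All three stand where I left them, matching the markers. Regrasping the capacitor.

Request:
drive_tool(motion=[0.85,-0.1,0,-1,0,0,0,0.85,-0.1,0,-3.5,0,0,0,0.85,-0.1,0,-6,0,0,0,0.85,-0.1,0,-8,0,0,0,0.85,-0.1,0,-9,0,0,0])

```text
time: 27.15
tool_pos: [0.4832, -0.3035, 0.0739]
tcp_rot: [-1.312, 1.036, -1.029]
contact_force: [-0.0, 0.1, -0.0]
grip_width: 0.925
```

Request:
drive_tool(motion=[0.85,0,0,-0.5,0,0,0,0.85,0,0,-0.85,0,0,0,0.85,0,0,-0.85,0,0,0])

```text
time: 27.4
tool_pos: [0.4849, -0.3053, 0.0682]
tcp_rot: [-1.312, 1.034, -1.034]
contact_force: [-0.2, -0.3, 0.8]
grip_width: 0.924
```

Request:
drive_tool(motion=[0.4,0,0,0,0,0,0,-0.3,0,0,0,0,0,0,-0.3,0,0,0,0,0,0,-0.3,0,0,0,0,0,0,-0.3,0,0,0,0,0,0], force=60)

```text
time: 27.82
tool_pos: [0.4854, -0.3058, 0.0696]
tcp_rot: [-1.311, 1.033, -1.036]
contact_force: [0.1, 2.3, 7.5]
grip_width: 0.69
```

Request:
drive_tool(motion=[-0.3,0,0,1,0,0,0,-0.3,0,0,3,0,0,0,-0.3,0,0.5,5.5,0,0,0,-0.3,0,2,7.5,0,0,0,-0.3,0,4.5,8,0,0,0])

```text
time: 28.23
tool_pos: [0.4868, -0.2628, 0.1523]
tcp_rot: [-1.31, 1.03, -1.041]
contact_force: [1.0, 0.6, -2.9]
grip_width: 0.692
```

Request:
drive_tool(motion=[-0.3,0,3,0,0,0,0,-0.3,0.8,6,0,0,0,0,-0.3,2,9,0,0,0,0,-0.3,3.3,12,0,0,0,0,-0.3,4.6,15,0,0,0,0])

```text
time: 28.65
tool_pos: [0.5309, -0.1093, 0.1492]
tcp_rot: [-1.311, 1.034, -1.035]
contact_force: [1.4, -1.2, -2.6]
grip_width: 0.685
```

Request:
drive_tool(motion=[-0.3,1.3,3,0,0,0,0,-0.3,2.6,6,0,0,0,0,-0.3,3.9,9,0,0,0,0,-0.3,5,12,0,0,0,0,-0.3,5.7,14.3,0,0,0,0])

```text
time: 29.07
tool_pos: [0.5887, 0.0347, 0.1491]
tcp_rot: [-1.311, 1.033, -1.034]
contact_force: [-0.1, 0.0, -2.5]
grip_width: 0.688
```

Request:
drive_tool(motion=[-0.3,0.1,0.9,0,0,0,0,-0.3,0.1,0.9,-0.5,0,0,0,-0.3,0.1,0.9,-2,0,0,0,-0.3,0.1,0.9,-4,0,0,0,-0.3,0.1,0.9,-5.5,0,0,0])

```text
time: 29.48
tool_pos: [0.5877, 0.04, 0.0923]
tcp_rot: [-1.312, 1.035, -1.034]
contact_force: [-0.3, 0.2, -3.8]
grip_width: 0.69
```

Request:
drive_tool(motion=[-0.3,0,0,-0.8,0,0,0,-0.3,0,0,-1.5,0,0,0,-0.3,0,0,-2,0,0,0,-0.3,0,0,-2.2,0,0,0,-0.3,0,0,-2.2,0,0,0])

```text
time: 29.9
tool_pos: [0.5888, 0.0411, 0.0713]
tcp_rot: [-1.311, 1.034, -1.034]
contact_force: [0.2, 0.1, -2.3]
grip_width: 0.689
```

Request:
drive_tool(motion=[-0.3,0,0,-0.1,0,0,0,-0.3,0,0,-0.15,0,0,0,-0.3,0,0,-0.2,0,0,0,-0.3,0,0,-0.2,0,0,0])

```text
time: 30.23
tool_pos: [0.5895, 0.0415, 0.0707]
tcp_rot: [-1.31, 1.033, -1.035]
contact_force: [-1.4, 0.8, 5.0]
grip_width: 0.687
```

Request:
drive_tool(motion=[0.1,0,0,0,0,0,0,0.7,0,0,0.1,0,0,0,0.7,0,0,2.5,0,0,0,0.7,0,0,6,0,0,0,0.7,0,0,9.5,0,0,0])

```text
time: 30.65
tool_pos: [0.5881, 0.0415, 0.1649]
tcp_rot: [-1.313, 1.035, -1.033]
contact_force: [0.9, 0.8, 0.6]
grip_width: 0.851
```

Request:
drive_tool(motion=[0.6,-0.3,-2.5,0.5,0,0,0,0.6,-0.6,-6,0.5,0,0,-0.5,0.6,-0.9,-9.5,0.5,0,0,-1,0.6,-1.2,-13,0.5,0,0,-1.5,0.6,-1.5,-16.5,0.5,0,0,-2.1])

```text
time: 31.07
tool_pos: [0.5738, -0.1249, 0.1702]
tcp_rot: [-1.232, 1.17, -1.173]
contact_force: [0.7, -0.4, 0.2]
grip_width: 0.8
```

Request:
drive_tool(motion=[0.6,-0.3,-3.5,0,0,0,0,0.6,-0.6,-7,0,0,0,0,0.6,-0.9,-10.5,0,0,0,0,0.6,-1.2,-13.5,0,0,0,0,0.6,-1.5,-16.2,0,0,0,0])

```text
time: 31.48
tool_pos: [0.5587, -0.2878, 0.17]
tcp_rot: [-1.233, 1.17, -1.172]
contact_force: [0.7, 0.8, 0.4]
grip_width: 0.802
```

Request:
drive_tool(motion=[0.6,0,0,0,0,0,0,0.6,0,0,0,0,0,0,0.6,0,0,0,0,0,0])

```text
time: 31.73
tool_pos: [0.5587, -0.2852, 0.1694]
tcp_rot: [-1.233, 1.171, -1.171]
contact_force: [0.5, 0.2, 0.3]
grip_width: 0.8
```

Run:
```python
from st import *
o,M=st(); w=read_camera('wrist'); im=w['img'].copy(); s=read_camera('scene')
for P in ((.559,-.2856,.108),):
    p=wrist_px(w,o,P); cv2.drawMarker(im,tuple(int(a) for a in p),(255,0,255),0,12,1)
cv2.imwrite('pics/w19.png',np.hstack([cv2.resize(im[60:360,160:460,::-1],(450,450)),cv2.resize(s['img'][90:290,220:380,::-1],(350,450))]))
```

```text
t 31.73 pos [ 0.5587 -0.2852  0.1694] yaw -87.04 ydown [ 0.  0. -1.] q [-0.49  0.51  1.67  0.    0.95  1.03] F [0.5 0.2 0.3] w 0.8
```

View pics/w19.png

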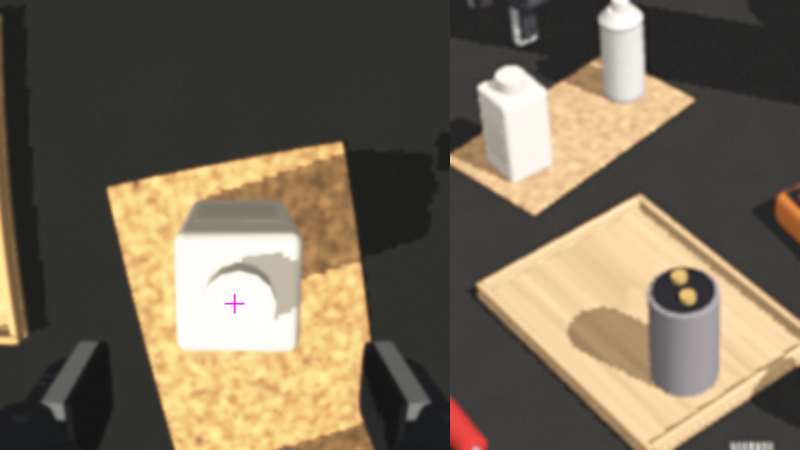

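The capacitor is upright back in the tray, and the jaws are square to the bottle. Regrasping it.

Request:
drive_tool(motion=[0.6,0,0,-1,0,0,0,0.6,0,0,-3.5,0,0,0,0.6,0,0,-6,0,0,0,0.6,0,0,-8,0,0,0,0.6,0,0,-9,0,0,0])

```text
time: 32.25
tool_pos: [0.5573, -0.2837, 0.0761]
tcp_rot: [-1.235, 1.173, -1.167]
contact_force: [-0.6, -0.4, -1.2]
grip_width: 0.796
```

Request:
drive_tool(motion=[0.6,0,0,-0.6,0,0,0,0.6,0,0,-1.2,0,0,0,0.6,0,0,-1.2,0,0,0])

```text
time: 32.5
tool_pos: [0.5587, -0.2852, 0.0667]
tcp_rot: [-1.234, 1.171, -1.17]
contact_force: [-0.7, 0.0, -0.7]
grip_width: 0.8
```

Request:
drive_tool(motion=[0.2,0,0,0,0,0,0,-0.5,0,0,0,0,0,0,-0.5,0,0,0,0,0,0,-0.5,0,0,0,0,0,0,-0.5,0,0,0,0,0,0], force=50)

```text
time: 32.92
tool_pos: [0.5595, -0.286, 0.0684]
tcp_rot: [-1.233, 1.169, -1.172]
contact_force: [0.3, -0.5, 5.1]
grip_width: 0.58
```

Request:
drive_tool(motion=[-0.5,0,0,1.5,0,0,0,-0.5,0,0,4,0,0,0,-0.5,0.2,1,6,0,0,0,-0.5,0.8,3,7,0,0,0,-0.5,1.4,6,7,0,0,0])

```text
time: 33.33
tool_pos: [0.5741, -0.2273, 0.14]
tcp_rot: [-1.231, 1.168, -1.177]
contact_force: [1.5, 0.8, -2.4]
grip_width: 0.579
```

Request:
drive_tool(motion=[-0.5,0.7,3,0,0,0,0,-0.5,1.4,6.5,0,0,0,0,-0.5,2.2,9.8,0,0,0,0,-0.5,2.7,12,-1,0,0,0,-0.5,2.9,12.7,-2.5,0,0,0])

```text
time: 33.75
tool_pos: [0.6029, -0.0952, 0.1132]
tcp_rot: [-1.233, 1.167, -1.17]
contact_force: [-0.7, -0.5, -3.9]
grip_width: 0.574
```

Request:
drive_tool(motion=[-0.5,0,0,-1.5,0,0,0,-0.5,0,0,-3,0,0,0,-0.5,0,0,-4,0,0,0,-0.5,0,0,-4.2,0,0,0,-0.5,0,0,-4.2,0,0,0])

```text
time: 34.17
tool_pos: [0.6011, -0.0986, 0.0698]
tcp_rot: [-1.234, 1.172, -1.17]
contact_force: [-0.1, -0.1, -2.7]
grip_width: 0.581
```

Request:
drive_tool(motion=[-0.5,0,0,-0.1,0,0,0,-0.5,0,0,-0.2,0,0,0,-0.5,0,0,-0.2,0,0,0])

```text
time: 34.42
tool_pos: [0.6017, -0.0988, 0.0693]
tcp_rot: [-1.233, 1.171, -1.171]
contact_force: [-2.9, 1.2, 4.9]
grip_width: 0.58
```

Request:
drive_tool(motion=[0.2,0,0,0,0,0,0,0.6,0,0,0.1,0,0,0,0.6,0,0,2.5,0,0,0,0.6,0,0,6,0,0,0,0.6,0,0,9.5,0,0,0])

```text
time: 34.83
tool_pos: [0.601, -0.0985, 0.1635]
tcp_rot: [-1.235, 1.173, -1.169]
contact_force: [1.1, -0.3, -0.2]
grip_width: 0.8
```

Request:
drive_tool(motion=[0.5,-1.5,-2,0.3,0,0,0,0.5,-4,-4.7,0.3,0,0,0.5,0.5,-6.5,-7.5,0.3,0,0,1,0.5,-9,-10.3,0.3,0,0,1.5,0.5,-11.5,-13,0.3,0,0,2.1])

```text
time: 35.25
tool_pos: [0.4858, -0.2297, 0.1668]
tcp_rot: [-1.312, 1.031, -1.033]
contact_force: [0.9, 0.0, 0.2]
grip_width: 0.746
```

Request:
drive_tool(motion=[0.5,-2.5,-3,0,0,0,0,0.5,-5,-6,0,0,0,0,0.5,-7,-8.5,0,0,0,0,0.5,-7.8,-9.6,0,0,0,0,0.5,-7.8,-9.6,0,0,0,0])

```text
time: 35.67
tool_pos: [0.4072, -0.327, 0.1667]
tcp_rot: [-1.31, 1.036, -1.038]
contact_force: [0.3, 0.3, -0.3]
grip_width: 0.751
```

Request:
drive_tool(motion=[0.5,0,0,0,0,0,0,0.5,0,0,0,0,0,0,0.5,0,0,0,0,0,0])

```text
time: 35.92
tool_pos: [0.4095, -0.3238, 0.1664]
tcp_rot: [-1.312, 1.033, -1.033]
contact_force: [-0.6, 0.3, -0.5]
grip_width: 0.751
```

Run:
```python
from st import *
o,M=st(); w=read_camera('wrist'); im=w['img'].copy(); s=read_camera('scene')
for P in ((.408,-.3249,.116),):
    p=wrist_px(w,o,P); cv2.drawMarker(im,tuple(int(a) for a in p),(255,0,255),0,12,1)
cv2.imwrite('pics/w20.png',np.hstack([cv2.resize(im[60:360,160:460,::-1],(450,450)),cv2.resize(s['img'][90:290,220:380,::-1],(350,450))]))
```

```text
t 35.92 pos [ 0.4095 -0.3238  0.1664] yaw -76.45 ydown [ 0. -0. -1.] q [-0.69  0.38  1.91  0.    0.85  0.64] F [-0.6  0.3 -0.5] w 0.751
```

View pics/w20.png

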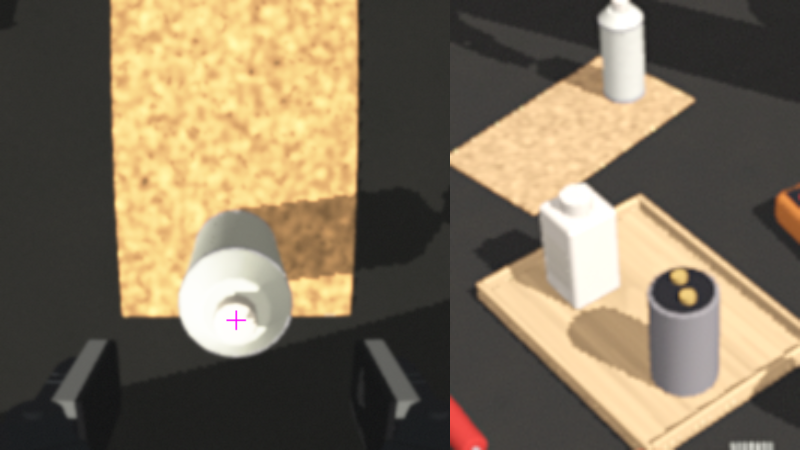

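The bottle is back upright in the tray, and the jaws are centred over the can. Regrasping it.

Request:
drive_tool(motion=[0.5,-0.1,-0.1,-1,0,0,0,0.5,-0.1,-0.1,-3.5,0,0,0,0.5,-0.1,-0.1,-6,0,0,0,0.5,-0.1,-0.1,-8,0,0,0,0.5,-0.1,-0.1,-9,0,0,0])

```text
time: 36.43
tool_pos: [0.4067, -0.3241, 0.0735]
tcp_rot: [-1.312, 1.037, -1.03]
contact_force: [-0.9, -0.7, 0.6]
grip_width: 0.75
```

Request:
drive_tool(motion=[0.5,0,0,-0.5,0,0,0,0.5,0,0,-1,0,0,0,0.5,0,0,-1,0,0,0])

```text
time: 36.68
tool_pos: [0.4078, -0.3255, 0.0659]
tcp_rot: [-1.311, 1.034, -1.034]
contact_force: [-0.2, -0.2, 0.2]
grip_width: 0.749
```

Request:
drive_tool(motion=[-0.1,0,0,0,0,0,0,-0.6,0,0,0,0,0,0,-0.6,0,0,0,0,0,0,-0.6,0,0,0,0,0,0,-0.6,0,0,0,0,0,0])

```text
time: 37.1
tool_pos: [0.4082, -0.3258, 0.0672]
tcp_rot: [-1.311, 1.033, -1.035]
contact_force: [-0.3, 2.6, 6.0]
grip_width: 0.501
```

Request:
drive_tool(motion=[-0.6,0,0,1.5,0,0,0,-0.6,0,0,4,0,0,0,-0.6,0.3,1,6,0,0,0,-0.6,1.3,3,7,0,0,0,-0.6,2.5,5.5,7,0,0,0])

```text
time: 37.52
tool_pos: [0.4339, -0.2719, 0.1388]
tcp_rot: [-1.31, 1.032, -1.04]
contact_force: [0.3, 0.6, -4.3]
grip_width: 0.502
```

Request:
drive_tool(motion=[-0.6,1.3,3,0,0,0,0,-0.6,2.7,6.1,0,0,0,0,-0.6,4.1,9.2,0,0,0,0,-0.6,5.5,12.3,0,0,0,0,-0.6,6.9,15.4,0,0,0,0])

```text
time: 37.93
tool_pos: [0.5019, -0.1151, 0.1363]
tcp_rot: [-1.311, 1.034, -1.034]
contact_force: [0.5, -1.3, -2.9]
grip_width: 0.503
```

Request:
drive_tool(motion=[-0.6,1.2,2.8,0,0,0,0,-0.6,2.2,5.2,0,0,0,0,-0.6,3,7,-0.5,0,0,0,-0.6,3.5,8,-1.5,0,0,0,-0.6,3.6,8.3,-3,0,0,0])

```text
time: 38.35
tool_pos: [0.5394, -0.0321, 0.1066]
tcp_rot: [-1.31, 1.03, -1.035]
contact_force: [-1.0, 1.0, -3.7]
grip_width: 0.501
```

Request:
drive_tool(motion=[-0.6,0,0,-1.5,0,0,0,-0.6,0,0,-2.7,0,0,0,-0.6,0,0,-3.5,0,0,0,-0.6,0,0,-3.7,0,0,0,-0.6,0,0,-3.7,0,0,0])

```text
time: 38.77
tool_pos: [0.5373, -0.034, 0.0688]
tcp_rot: [-1.312, 1.036, -1.034]
contact_force: [0.8, -1.0, -3.8]
grip_width: 0.502
```

Request:
drive_tool(motion=[-0.6,0,0,-0.1,0,0,0,-0.6,0,0,-0.2,0,0,0,-0.6,0,0,-0.2,0,0,0])

```text
time: 39.02
tool_pos: [0.5381, -0.0339, 0.0682]
tcp_rot: [-1.311, 1.034, -1.035]
contact_force: [-2.0, -0.6, 5.3]
grip_width: 0.504
```

Contact at the original pose. I'll release, rise and clear the arm away for a final look.

Request:
drive_tool(motion=[0,0,0,0,0,0,0,0.5,0,0,0.1,0,0,0,0.5,0,0,2.5,0,0,0,0.5,0,0,6,0,0,0,0.5,0,0,10,0,0,0])

```text
time: 39.43
tool_pos: [0.5367, -0.0337, 0.1673]
tcp_rot: [-1.313, 1.037, -1.032]
contact_force: [0.6, -0.6, 0.4]
grip_width: 0.75
```

Request:
drive_tool(motion=[0.5,0,-2.5,2,0,0,0,0.5,-1,-6,4,0,0,0,0.5,-2,-9.5,6,0,0,0,0.5,-3,-13,7,0,0,0,0.5,-4,-16.5,7,0,0,0])

```text
time: 39.85
tool_pos: [0.4988, -0.2008, 0.2408]
tcp_rot: [-1.31, 1.028, -1.039]
contact_force: [1.0, 0.6, 0.5]
grip_width: 0.751
```

Request:
drive_tool(motion=[0.5,-1,-3,0,0,0,0,0.5,-2,-6,0,0,0,0,0.5,-3,-9,0,0,0,0,0.5,-4,-12,0,0,0,0,0.5,-4,-12,0,0,0,0])

```text
time: 40.27
tool_pos: [0.4566, -0.3233, 0.2381]
tcp_rot: [-1.311, 1.035, -1.04]
contact_force: [-0.6, 0.1, 0.1]
grip_width: 0.749
```

Request:
drive_tool(motion=[0.5,0,0,0,0,0,0,0.5,0,0,0,0,0,0,0.5,0,0,0,0,0,0])

```text
time: 40.52
tool_pos: [0.458, -0.3177, 0.2374]
tcp_rot: [-1.311, 1.034, -1.033]
contact_force: [-1.1, 0.0, 0.1]
grip_width: 0.745
```

```bash
python3 - <<'E'
from st import *
o,M=st(); t=read_camera('top'); s=read_camera('scene')
cv2.imwrite('pics/t21.png',t['img'][:,:,::-1]); cv2.imwrite('pics/s21.png',s['img'][:,:,::-1])
a0=cv2.imread('pics/top0.png')[185:310,240:430]; a1=t['img'][185:310,240:430,::-1]
cv2.imwrite('pics/cmp.png',np.hstack([cv2.resize(a,(400,263),interpolation=cv2.INTER_CUBIC) for a in (a0,a1)]))
b0=cv2.imread('pics/scene0.png')[160:290,220:400]; b1=s['img'][160:290,220:400,::-1]
cv2.imwrite('pics/cmp2.png',np.hstack([cv2.resize(a,(400,289),interpolation=cv2.INTER_CUBIC) for a in (b0,b1)]))
E
sed -i "s/'pad':(110/'pad':(110/" m.py; python3 m.py 2>&1 | grep -E 'board|bad'
```

```text
t 40.52 pos [ 0.458  -0.3177  0.2374] yaw -76.47 ydown [ 0.  0. -1.] q [-0.63  0.33  1.79  0.    1.03  0.71] F [-1.1  0.   0.1] w 0.745
top board px [[170.6999969482422, 255.0], [165.60000610351562, 351.0], [97.30000305175781, 351.0], [104.0, 255.0]] ctr [0.4757 0.3396] sides [170.5 120.  170.5 120.5] ang [-179.9   90.7    0.3  -89.3]
scene board px [[492.20001220703125, 284.5], [548.2000122070312, 329.3999938964844], [473.1000061035156, 383.1000061035156], [420.3999938964844, 330.3999938964844]] ctr [0.477  0.3391] sides [122.1 173.  121.8 169.3] ang [  91.6    0.2  -90.2 -179.7]
```

View pics/t21.png

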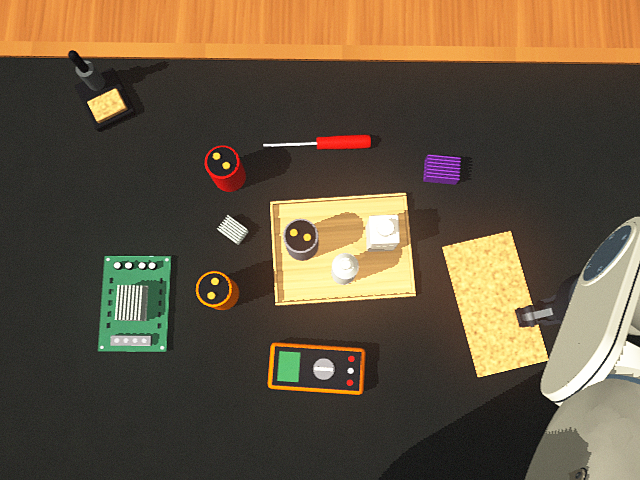

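View pics/cmp.png

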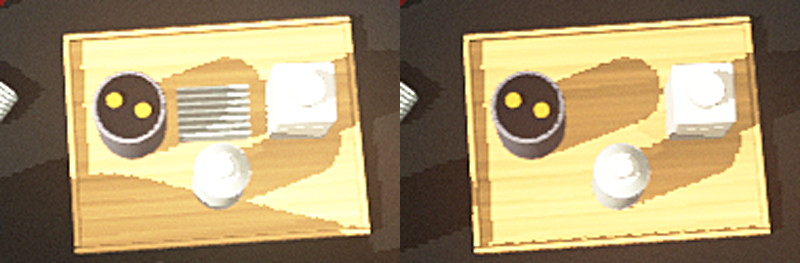

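View pics/s21.png

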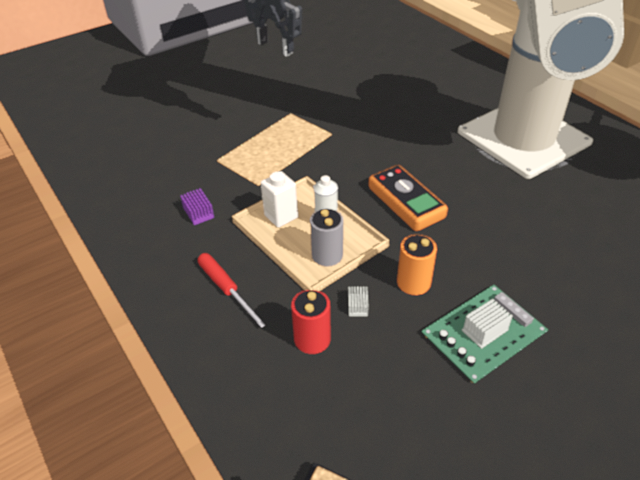

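View pics/cmp2.png

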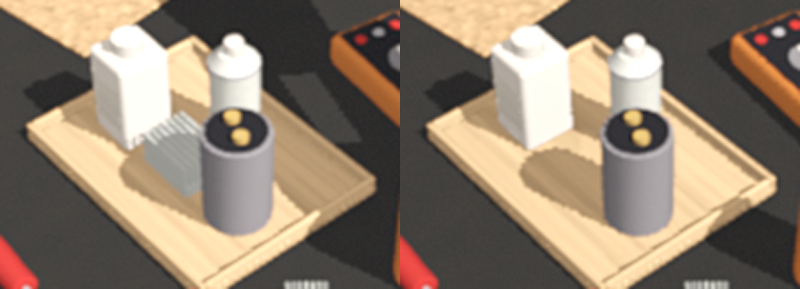

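The before/after views agree within about 1–2 px for the can, bottle and capacitor. The heat sink is square on the pad at about (131,303) in the top view. The multimeter, screwdriver and look-alikes haven't moved. The arm is clear, so I'm handing in.

```bash
python3 -c "
from bench import manip
print(manip.finish_job())"
```

```text
the job is handed in; nothing more can be done
None
```

The job is done and handed in after about 40.5 s of the 131 s allowed. I stood the can, bottle and capacitor upright on the cork mat. Then I set the heat sink on the board's bare pad and put the three back in their starting spots in the tray.

**Last checks**
- **Tall things:** before and after pictures from the top and scene cameras put all three upright within about 1–2 px (roughly 2–3 mm) of where they started. I judged this by eye.
- **Heat sink:** it sits flat and square on the pad, with its 60 mm side along the board's x. The last wrist view before release showed it centred to about 0.5 mm.
- **Bystanders:** the multimeter, screwdriver and look-alikes look unmoved. The arm was clear of everything at hand-in.
- **Forces:** contact forces at each touchdown stayed under 14 N, well inside the limits.

**Small disagreements:** the cameras placed some things 2–4 mm apart (the can and the pad, for example), so I went by the close wrist views. I regrasped the capacitor 1.8 mm off my release pose and allowed for most of that when putting it back.

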